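# Recharge the dry-air unit with desiccant and clamp its cover

## Robot

A 7-joint arm with a two-finger parallel gripper is mounted at the origin on the work surface. World frame = base frame: x ahead of the robot, y to its left, z up, the work surface at z = 0. Lengths are in m, angles in rad, forces in N, time in s.
With the tool pointing down it reaches from about 0.4 to 0.85 m from the base axis. Payload 10.4 kg.
Tool frame: the origin (TCP) lies between the finger pads; the fingertips stand 8 mm ahead of it and the grasp point (between the pads) lies 11 mm behind it (tips_ahead is the z of the fingertips in the tool frame, in m); z points along the fingers, y is the line along which they close (so a half turn about z gives the same grasp; the last joint's range is limited). The gripper opens to 87 mm and grips with 3 to 60 N. Pads are 19 mm wide; open, the fingers measure 117 mm over their backs; the gripper's body (75 mm by 190 mm) begins 51 mm behind the grasp point.
Start: joints at [-1.264, 0.332, -0.065, 1.46, 0.022, 1.35, -0.088], TCP at [0.202, 0.591, 0.231] pointing down, gripper open.
Joint ranges: [-2.6, 2.6], [-0.5, 2.12], [-1.47, 1.34], [0.16, 2.42], [-1.27, 4.41], [0.06, 2.06], [-2.6, 2.6]. Speed limits (rad/s): [2.22, 2.22, 2.79, 2.79, 3.14, 3.14, 3.14].

## Interface

Orientations are given as a unit quaternion [w, x, y, z].
In Python, from workcell import get_obs, read_camera, camera_params, hand_in, outline_of, spot_point, tips_ahead gives the robot as it stands.
- The arm moves only by the shell command python3 -m creep 'ROWS' [FORCE]. ROWS is a JSON object of lists of equal length, an entry for each row: "grip": the opening in per cent of the stroke, from 0 (shut) to 100 (fully open); "travel": the shift along the tool's x, y, z in m, a list of three; "dr": the turn, a rotation vector about the tool's x, y, z in rad, a list of three. A call has 1 to 8 rows; each row is the pose to reach, as a shift and turn from the pose commanded when the call began, along the tool's axes at that moment; what a row does not reach only later rows make up. A row lasts 1/8 s, in which the tool goes at most 62.5 mm and 10.7 degrees, less where a joint would pass 70% of its speed; a pose out of reach is approached as far as the arm can. A call with a gripper value outside its range is refused whole. The fingers move at their own pace and stop on an object; FORCE is the grip in N (left out, the last holds). Time passes only in rows, so rows that repeat a pose let the fingers close. It gives the time, the measured TCP pose, the force, the opening and the grip force at its end, in the units of the state.
- get_obs(): the state, without advancing time (a new reading comes with each control period).
- read_camera(name): name is "scene" or "top"; returns (picture, depth): 384x512x3 uint8, red, green, blue; 384x512 float32, m along the optical axis (not along the pixel's ray), 0 where there is no reading.
- camera_params(name): a dict with "intrinsics" (3x3 intrinsics, pixels), "R" (3x3) and "t" (3): a world point X has camera coordinates R X + t. Camera axes: x right, y down, z forward; pixel columns grow to the right and rows downward; lengths in m; the calibration is good to about 2 mm. A picture is of the moment at which its call begins. camera_params takes no time and is no camera call.
- hand_in(): hands the job in; it is judged then, once.
Trained networks look in the newest picture that a camera, given by its name, has taken for a name from the list of things; names that differ only in an ending like _2 or _b are one class to them, and where a whole thing is asked for, a point or a joint stands for the part that bears it (a point fixed in the world has none). Each returns a list of dicts, best first, with "p" (0 to 1); they miss things now and then, are a little off and sometimes report something else, mostly with a low value. They report only what shows in the picture. A call takes as long as a camera call. They do not tell look-alikes from the thing itself.
- outline_of(name, camera): "region" (384x512 bool, what is visible of it).
- spot_point(name, camera): "at" ([x, y, z] in m, in the coordinates of the camera as it stood for that picture, good to about 4 mm: a listed point, or the origin of a listed thing).
The state is a dict: "t": time; "qpos": joint angles; "qd": joint speeds; "joint_efforts": joint torques, N m; "tcp_pos": TCP position; "eef_rot": TCP orientation; "force": force on the tool from outside, world axes, zero at the start; "moment": the same for the moment, N m; "opening": finger opening in m; "grasp_force": force on a finger pad.
Only numpy, scipy, OpenCV 4.12 (cv2) and the standard library are available. Lean on these libraries where they do the work, as an engineer would, in place of code of your own. Each camera call takes 0.05 s, during which the arm holds its last target. There are 200 camera calls.

## Task

Put every desiccant cartridge that stands on the bench upright into the dry-air unit, fully down, one to a bay, then slide the unit's cover fully shut. Lay the adjustable wrench flat on the shut cover with its jaws round the hexagon nut, roll the worm until the jaws just fit the nut, and turn the nut clockwise with the wrench until it comes to its stop. Lay the wrench back flat in the tool tray; never turn or push the nut with the gripper itself, and leave the jar, the tape roll and the hygrometer where they are.

Things in the scene. Friction and masses are not known exactly. Their poses are not given: they have to be found in the camera images.
- unit: The dry-air unit: fixed cream steel housing 232 (x) by 398 (y) by 95 mm high. Origin on the bench under its middle (x -116..116, y -212..186), x roughly away from the robot. An open compartment x -15..100, y 0..164, floor at z 22, has three bays (bay1..3); any cartridge may go in any bay. A stud of 20 mm diameter with the nut stands at x -55, y 82, up to z 129. Side rails and end stop are flush with the cover's top.
- bay1 (a point): Middle of the floor of bay 1 (22 mm above the bench). Each bay is 115 mm long in x and 42 mm wide in y, between ribs 18 mm high above the floor. The compartment's rim is 73 mm above its floor; bay 1 and bay 3 are 36 mm from its end walls.
- bay2 (a point): Middle of the floor of bay 2, like bay 1, 46 mm on in y.
- bay3 (a point): Middle of the floor of bay 3, like bay 1, 92 mm on in y.
- cover (a joint): Slide of the cover, m: 0 fully shut, 0.18 fully open; opens towards the unit's -y. An aluminium plate 4 mm thick, its top 99 mm above the bench; shut, it spans x -108..108, y -30..172 of the unit and its open-ended slot passes round the stud, under the nut. Takes about 2 N, stays where it is left, starts 0.165 or more open with all bays free.
- cover_grip (a point): Middle of the cover's finger grip: an upright black bar 70 mm long (along the unit's x), 12 mm thick (y) and 32 mm high standing on the cover's trailing end. This point is 20 mm above the cover's top; with the cover shut it is at x 65, y -18, z 119 in the unit's frame. Pinch it from above. A wrench swung on the nut must not run into it.
- nut (a joint): Turn of the nut, rad, growing clockwise seen from above: it starts between 0 and 0.35 and comes to its stop, tight, at 1.2. It takes about 0.1 N m and stays where it is left.
- nut_mid (a point): Middle of the steel hexagon nut: 30 mm across flats (34.6 over corners), 20 mm high (z 99 to 119 in the unit's frame, standing on the shut cover's top). z up; y is square to a pair of flats, x points to a corner.
- cart1_mid (a point): Desiccant cartridge 1, loose, about 0.16 kg, white plastic: body 92 (x) by 34 (y) by 40 mm high with dark slits, on it a middle grip rib 50 (x) by 12 (y) by 28 mm high, 68 mm in all. This point is at the middle, 34 mm above its underside; z up when it stands. None if absent.
- cart2_mid (a point): Desiccant cartridge 2, like cartridge 1.
- cart3_mid (a point): Desiccant cartridge 3, like cartridge 1.
- wrench_grip (a point): Loose adjustable wrench, steel, 0.39 kg, 235 mm long, lying flat, worm up. The point is in the middle of the handle's section (6 mm above the underside), 32 mm short of the centre of mass; x along the handle to the head, z up. Handle 22 mm wide, 12 thick, from x -115 (end) to x 19, then the neck; mouth centre at x 97, y 14. Head 14 mm thick, about 80 wide.
- wrench_mouth (a point): Where the centre of the nut lies when the jaws fit it, 7 mm above the wrench's underside. x points out of the mouth (22.5 degrees left of the handle's x, seen from above), y from fixed to movable jaw. Fixed jaw's face at y -15, movable jaw's at y -15 + gap; throat at x -20, jaw tips at x 20. It sits on the nut with y square to two flats; the movable jaw leads when it turns clockwise.
- jaw (a joint): Slide of the movable jaw, m: gap between the jaws = 22 mm + this value, 0 to 0.020; 0.008 fits the 30 mm nut. Starts at 0.014 to 0.018. Moved only by the worm, which holds it.
- worm_top (a point): Top of the worm: knurled roller 18 mm in diameter, 20 mm long, axis along the mouth's y, 4.5 mm proud of the head; 18.5 mm above the wrench's underside, 48.5 mm behind the mouth point. Press it with 8 to 12 N and drag along the mouth's +x (to the jaws) to close them, back to open: 0.18 mm of jaw per mm. Takes about 2 N along the drag; slips under the finger once the jaws hold the nut.
- tray: The tool tray, fixed, dark steel, 300 (x) by 150 (y) mm, walls 5 mm thick and 16 mm high, floor 5 mm thick. Origin on the bench under its middle. The wrench starts in it, head towards the tray's -x.
- bead_jar: Bystander: closed glass jar, 70 mm wide, 110 mm high. Origin under its middle.
- tape_roll: Bystander: roll of tape lying flat, a ring 90 mm wide, 35 mm high. Origin under its middle.
- hygrometer: Bystander: grey hygrometer, 35 by 90 by 70 mm high. Origin under its middle.
Not all that is in view belongs to the job. Leave any blue look-alike of the part that bears cart3_mid alone.

How it is judged:
By the outcome, as a careful person would: the job done as asked, in the order asked, and still so for the second after the job is handed in, with the robot touching nothing.
Of cart1, cart2, cart3 only 2 to 3 are there at a start; the rules pass over those that are not, and their reading is None.
At some moment in a run one of cart1, cart2, cart3, wrench may be knocked a few centimetres aside while the robot is not near it.
It also fails if it takes over 210 s, if anything falls off the work surface, if the arm or the gripper's body presses on something with over 40 N, if the wrist force passes 120 N, or if a joint passes its speed limit or range.

## Working session

There is one attempt and no reset: what is moved stays moved. The work goes in short steps, Python scripts to look and compute and a shell command to move; the robot and the scene stay as the last step left them, time stands still between calls to the robot, and variables do not carry over. Pictures are saved under pics/ and viewed, at most 14 in all, crops included, and the job is handed in when it is done.

```bash
ls; mkdir -p pics
cat > h.py <<'E'
import numpy as np, cv2
from workcell import *
from scipy.spatial.transform import Rotation as R
def w(cam,p):
    c=camera_params(cam); return np.array(c["R"]).T@(np.array(p)-np.array(c["t"]))
def pix(cam,X):
    c=camera_params(cam); q=np.array(c["intrinsics"])@(np.array(c["R"])@np.array(X)+np.array(c["t"])); return q[:2]/q[2]
def cloud(cam,d):
    c=camera_params(cam);K=np.array(c["intrinsics"]);v,u=np.mgrid[:384,:512]
    P=np.stack([(u-K[0,2])/K[0,0]*d,(v-K[1,2])/K[1,1]*d,d],-1)
    return (P-np.array(c["t"]))@np.array(c["R"])
def tool(X=None):
    o=get_obs(); q=o["eef_rot"]; r=R.from_quat([q[1],q[2],q[3],q[0]]); return np.array(o["tcp_pos"]),r,o
E
python3 - <<'E'
from h import *
for c in("scene","top"):
    p,d=read_camera(c); cv2.imwrite(f"pics/{c}0.png",p[...,::-1]); np.save(f"{c}d.npy",d)
    for n in "unit bay1 bay3 cover_grip nut_mid cart1_mid wrench_grip wrench_mouth worm_top tray bead_jar tape_roll hygrometer".split():
        print(c,n,[(round(s["p"],2),w(c,s["at"]).round(3).tolist(),pix(c,w(c,s["at"])).round().tolist()) for s in spot_point(n,c)][:5])
t,r,o=tool(); print(t,r.as_matrix().round(3),o["t"],o["opening"],tips_ahead)
E
```

```text
pics
scene unit [(0.7, [0.521, 0.01, -0.0], [262.0, 200.0])]
scene bay1 [(0.98, [0.564, 0.097, 0.024], [298.0, 194.0]), (0.64, [0.571, 0.139, 0.021], [312.0, 193.0]), (0.6, [0.565, 0.052, 0.022], [283.0, 199.0])]
scene bay3 [(0.98, [0.564, 0.097, 0.024], [298.0, 194.0]), (0.64, [0.571, 0.139, 0.021], [312.0, 193.0]), (0.6, [0.565, 0.052, 0.022], [283.0, 199.0])]
scene cover_grip [(0.81, [0.591, -0.18, 0.117], [200.0, 193.0]), (0.52, [0.522, 0.01, 0.001], [262.0, 200.0])]
scene nut_mid [(0.39, [0.466, 0.096, 0.112], [283.0, 150.0])]
scene cart1_mid []
scene wrench_grip [(0.9, [0.482, -0.372, 0.009], [118.0, 221.0])]
scene wrench_mouth []
scene worm_top []
scene tray [(0.73, [0.479, -0.38, 0.002], [116.0, 224.0])]
scene bead_jar [(0.67, [0.767, 0.175, 0.002], [364.0, 238.0])]
scene tape_roll [(0.23, [0.478, -0.378, 0.002], [116.0, 224.0])]
scene hygrometer [(0.95, [0.775, -0.192, 0.003], [222.0, 283.0])]
top unit [(0.63, [0.521, 0.011, 0.001], [237.0, 241.0]), (0.29, [0.589, -0.181, 0.121], [315.0, 205.0])]
top bay1 [(0.89, [0.569, 0.095, 0.02], [205.0, 222.0]), (0.84, [0.567, 0.139, 0
[... 325 characters left out ...]
], [198.0, 257.0])]
top cart1_mid []
top wrench_grip [(0.85, [0.48, -0.37, 0.012], [384.0, 255.0]), (0.54, [0.786, 0.004, 0.0], [240.0, 146.0]), (0.53, [0.567, 0.136, 0.017], [189.0, 223.0])]
top wrench_mouth []
top worm_top []
top tray [(0.81, [0.476, -0.373, 0.0], [384.0, 257.0]), (0.46, [0.479, -0.368, 0.01], [383.0, 256.0])]
top bead_jar [(0.75, [0.76, 0.171, -0.004], [180.0, 156.0])]
top tape_roll [(0.66, [0.783, 0.002, 0.0], [240.0, 147.0]), (0.6, [0.479, -0.367, 0.011], [382.0, 256.0])]
top hygrometer [(0.74, [0.778, -0.189, 0.001], [309.0, 149.0])]
[0.20239945 0.59134408 0.23057357] [[-0.946  0.324  0.   ]
 [ 0.324  0.946  0.   ]
 [-0.     0.    -1.   ]] 1.4 0.08670284047730312 0.008
```

View pics/scene0.png

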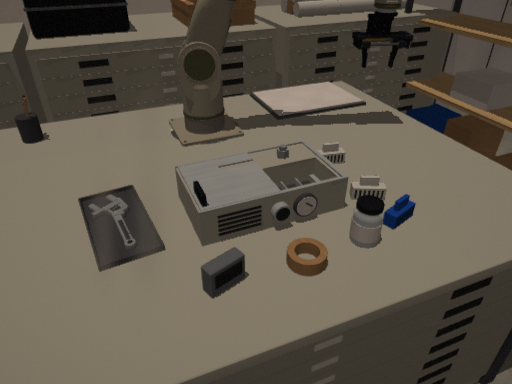

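View pics/top0.png

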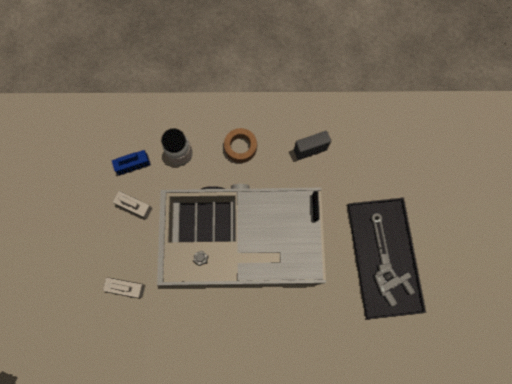

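Scene: two white cartridges, top view at px (132,205) and (123,288); blue look-alike at (131,161); open compartment at (205,222), nut (200,258), cover grip (316,205), wrench in tray with head at (390,280). Now precise poses.

```bash
cat >> h.py <<'E'
def rect(pts):
    c,s,a=cv2.minAreaRect((np.asarray(pts)[:,:2]*1000).astype(np.float32))
    if s[0]<s[1]: a+=90; s=s[::-1]
    return np.round(c,1),np.round(s,1),round((a+90)%180-90,1)
def crop(cam,p,X,hw,f,name):
    u,v=pix(cam,X).round().astype(int); q=p[max(v-hw,0):v+hw,max(u-hw,0):u+hw,::-1]
    cv2.imwrite("pics/"+name,cv2.resize(q,None,fx=f,fy=f,interpolation=cv2.INTER_CUBIC))
E
python3 - <<'E'
from h import *
p,d=read_camera("top"); P=cloud("top",d)
for o in outline_of("cart1_mid","top"):
    m=o["region"]; 
    if not m.any(): continue
    v,u=np.nonzero(m); pts=P[m]; print("cart",round(o["p"],2),u.mean().round(),v.mean().round(),p[m].mean(0).round())
    for lo,hi in((.03,.048),(.055,.08),(.025,.09)):
        q=pts[(pts[:,2]>lo)&(pts[:,2]<hi)]
        if len(q)>5: print("  ",lo,len(q),np.median(q[:,2]).round(3),rect(q))
for n in("wrench_grip","unit","nut","cover","tray"):
  for o in outline_of(n,"top")[:2]:
    m=o["region"]; q=P[m]; v,u=np.nonzero(m);print(n,round(o["p"],2),u.mean().round(),v.mean().round(),m.sum(),rect(q[d[m]>0]),np.median(q[:,2]).round(3))
# unit rim and stud, tray
for nm,lo,hi,xr,yr in(("rim",.085,.106,(.35,.7),(-.3,.3)),("nut",.107,.14,(.4,.5),(.03,.15)),("grip",.115,.14,(.5,.7),(-.25,-.1)),("tray",.011,.03,(.25,.7),(-.5,-.27))):
    k=(P[...,2]>lo)&(P[...,2]<hi)&(P[...,0]>xr[0])&(P[...,0]<xr[1])&(P[...,1]>yr[0])&(P[...,1]<yr[1])
    q=P[k]; print(nm,len(q),q.mean(0).round(4),np.median(q[:,2]).round(4),rect(q),q.min(0).round(3),q.max(0).round(3))
crop("top",p,[.48,-.37,.01],65,6,"wr0.png")
E
```

```text
wrench_grip 0.9 387.0 266.0 1222 (array([ 472.3, -366.8]), array([229.4,  88.6]), 22.5) 0.018
unit 0.69 241.0 236.0 16136 (array([5.412e+02, 4.000e-01]), array([440.7, 272.5]), -89.7) 0.097
nut 0.61 241.0 237.0 16246 (array([5.389e+02, 4.000e-01]), array([440.6, 267.7]), -89.4) 0.097
nut 0.4 204.0 261.0 29 (array([458.9,  83.9]), array([22.9,  9.2]), -44.5) 0.117
cover 0.75 281.0 234.0 6890 (array([524.7, -95.7]), array([218.4, 201. ]), 0.2) 0.099
tray 0.7 177.0 146.0 841 (array([781.8, 161.8]), array([105.9,  65. ]), -12.0) 0.106
tray 0.56 385.0 257.0 5622 (array([ 480.7, -378. ]), array([304.1, 159.5]), 5.7) 0.005
rim 12308 [ 0.5094 -0.0232  0.0973] 0.0975 (array([523.7,  -2.6]), array([398.6, 233.2]), -89.5) [ 0.406 -0.202  0.085] [0.641 0.197 0.105]
nut 152 [0.4666 0.091  0.1221] 0.1199 (array([467.3,  91.7]), array([32.1, 30.1]), -72.8) [0.452 0.076 0.108] [0.484 0.107 0.132]
grip 168 [ 0.5879 -0.1819  0.1291] 0.13 (array([ 588.9, -182.7]), array([68.7, 12.4]), 0.5) [ 0.555 -0.189  0.115] [ 0.623 -0.176  0.135]
tray 1952 [ 0.4604 -0.3757  0.0168] 0.0166 (array([ 478.5, -374.9]), array([300.4, 152. ]), 5.9) [ 0.324 -0.464  0.011] [ 0.634 -0.286  0.026]
```

View pics/wr0.png

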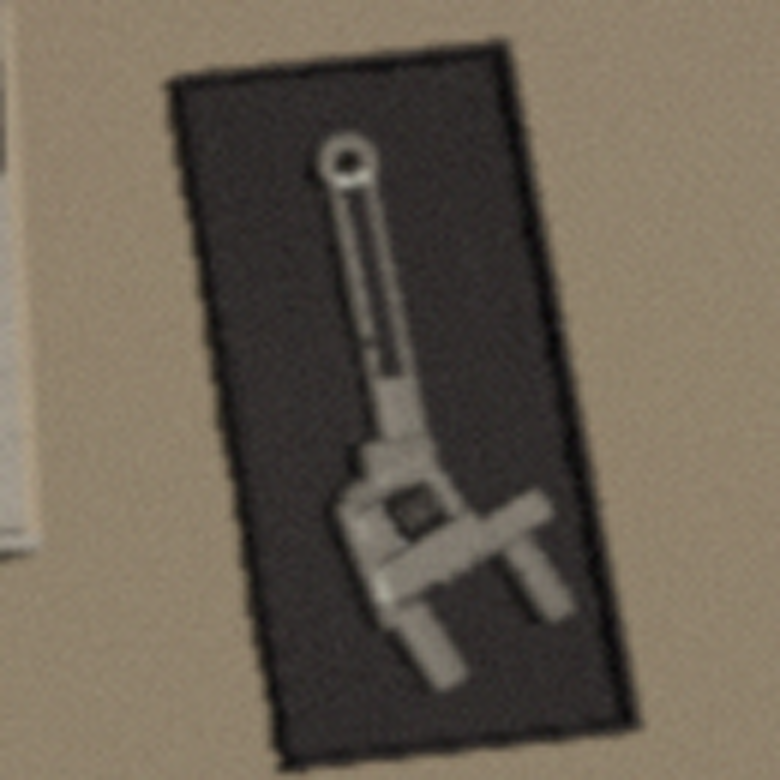

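Run:
```python
from h import *
p,d=read_camera("top"); P=cloud("top",d)
print(p.shape)
k=((P[...,2]>.02)&(P[...,1]>.22)&(P[...,0]>.3)&(d>0)).astype(np.uint8)
n,l,s,c=cv2.connectedComponentsWithStats(k)
for i in range(1,n):
    if s[i,4]<60: continue
    q=P[l==i]; print(c[i].round(),s[i,4],p[l==i].mean(0).round())
    for lo,hi in((.032,.046),(.058,.08)):
        z=q[(q[:,2]>lo)&(q[:,2]<hi)]
        if len(z)>5: print("   ",len(z),np.median(z[:,2]).round(4),rect(z))
# wrench points
for nm in("wrench_grip","wrench_mouth","worm_top"):
    for cam in("top","scene"): print(nm,cam,[(round(s["p"],2),w(cam,s["at"]).round(3).tolist()) for s in spot_point(nm,cam)][:3])
k=(P[...,0]>.35)&(P[...,0]<.6)&(P[...,1]>-.43)&(P[...,1]<-.31)&(P[...,2]>.0115)&(P[...,2]<.035)
q=P[k];print(len(q),np.median(q[:,2]));
h=q[q[:,0]>.475]; print("handle",len(h),rect(h),np.percentile(h[:,2],[10,50,90]).round(4))
```

```text
(384, 512, 3)
[130. 161.] 522 [20. 36. 76.]
    313 0.0392 (array([733.2, 296. ]), array([91.9, 34.5]), -71.4)
    105 0.0664 (array([734.2, 296.5]), array([49.1, 13.4]), -70.3)
[132. 204.] 493 [146. 134. 117.]
    348 0.0393 (array([616.3, 285.7]), array([92.6, 34.8]), 65.3)
    100 0.0673 (array([616. , 285.1]), array([50.8, 12.3]), 64.5)
[123. 287.] 548 [154. 140. 123.]
    409 0.0393 (array([402.5, 294.5]), array([93.3, 35.1]), 78.7)
    107 0.0671 (array([402.3, 293.5]), array([50. , 11.8]), 79.3)
wrench_grip top [(0.7, [0.48, -0.368, 0.013])]
wrench_grip scene [(0.9, [0.482, -0.372, 0.009])]
wrench_mouth top []
wrench_mouth scene []
worm_top top []
worm_top scene []
1223 0.017549636934332268
handle 381 (array([ 534.4, -373.4]), array([118. ,  44.2]), 8.6) [0.0136 0.0163 0.0193]
```

```bash
cat >> h.py <<'E'
def go(*ws):
    """each (x,y,z mm,yaw deg): travel and dr from the pose now, tool down"""
    t,r,o=tool(); print("now",(t*1000).round(1),"yaw",np.degrees(np.arctan2(*r.as_matrix()[1::-1,0])).round(1),"t",round(o["t"],1),"open",round(o["opening"]*1000,1),"F",np.round(o["force"],1))
    for x,y,z,a in ws:
        c,s=np.cos(np.radians(a)),np.sin(np.radians(a)); G=R.from_matrix([[c,s,0],[s,-c,0],[0,0,-1]])
        print((x,y,z,a),"travel",r.inv().apply(np.array([x,y,z])/1000-t).round(4).tolist(),"dr",(r.inv()*G).as_rotvec().round(3).tolist())
E
python3 -c "
from h import *
go((402.4,294,150,79),(402.4,294,51,79))"
```

```text
now [202.4 591.3 230.6] yaw 161.1 t 2.1 open 86.8 F [ 0.8 -0.3 -0.3]
(402.4, 294, 150, 79) travel [-0.2855, -0.2166, 0.0806] dr [0.0, -0.0, 1.433]
(402.4, 294, 51, 79) travel [-0.2855, -0.2166, 0.1796] dr [0.0, -0.0, 1.433]
```

```bash
python3 -m creep '{"grip":[60,60,60,60,60,60,60,60],"travel":[[-0.05,-0.04,0.01],[-0.1,-0.075,0.03],[-0.15,-0.11,0.05],[-0.2,-0.15,0.06],[-0.25,-0.19,0.08],[-0.2855,-0.2166,0.08],[-0.2855,-0.2166,0.08],[-0.2855,-0.2166,0.08]],"dr":[[0,0,0.18],[0,0,0.36],[0,0,0.54],[0,0,0.72],[0,0,0.9],[0,0,1.08],[0,0,1.26],[0,0,1.433]]}'
python3 - <<'E'
from h import *
p,d=read_camera("top"); P=cloud("top",d)
go((402.4,294,150,79),(402.4,294,51,79))
k=(abs(P[...,0]-.402)<.08)&(abs(P[...,1]-.294)<.08)&(P[...,2]>.058)&(P[...,2]<.075);print(k.sum(), rect(P[k]))
E
```

```text
t: 3.1
tcp_pos: [0.4028, 0.2933, 0.1507]
eef_rot: [-0.0, 0.774, 0.633, 0.0]
force: [-0.4, 0.3, -1.3]
opening: 0.0522
grasp_force: 0.0
now [402.6 293.7 150.7] yaw 78.1 t 3.1 open 52.2 F [-0.1  1.3  0.8]
(402.4, 294, 150, 79) travel [0.0003, -0.0003, 0.0007] dr [0.0, -0.0, -0.015]
(402.4, 294, 51, 79) travel [0.0002, -0.0003, 0.0997] dr [0.0, -0.0, -0.015]
84 (array([401.3, 288.8]), array([39.2, 11.7]), 79.6)
```

```bash
python3 -m creep '{"grip":[60,60,60,0,0,0,0,0],"travel":[[0,0,0.04],[0,0,0.08],[0,0,0.0985],[0,0,0.0985],[0,0,0.0985],[0,0,0.0985],[0,0,0.0985],[0,0,0.0985]],"dr":[[0,0,-0.015],[0,0,-0.015],[0,0,-0.015],[0,0,-0.015],[0,0,-0.015],[0,0,-0.015],[0,0,-0.015],[0,0,-0.015]]}' 25
python3 -m creep '{"grip":[0,0,0,0,0],"travel":[[0,0,-0.04],[0,0,-0.09],[0,0,-0.14],[0,0,-0.18],[0,0,-0.18]],"dr":[[0,0,0],[0,0,0],[0,0,0],[0,0,0],[0,0,0]]}'
python3 -c "
from h import *
go((564.2,138.7,230,0.5),(564.2,138.7,74,.5))"
```

```text
t: 4.15
tcp_pos: [0.4025, 0.2942, 0.0524]
eef_rot: [-0.0, 0.767, 0.642, 0.0]
force: [-0.2, 0.5, 2.8]
opening: 0.0121
grasp_force: 25.0
t: 4.78
tcp_pos: [0.4035, 0.2949, 0.235]
eef_rot: [-0.0, 0.767, 0.642, 0.003]
force: [-0.5, -0.0, -2.2]
opening: 0.0118
grasp_force: 25.0
now [403.5 294.9 235. ] yaw 79.9 t 4.8 open 11.8 F [-0.5 -0.  -2.2]
(564.2, 138.7, 230, 0.5) travel [-0.1254, 0.1857, 0.005] dr [-0.001, -0.006, 1.385]
(564.2, 138.7, 74, 0.5) travel [-0.1262, 0.1852, 0.161] dr [-0.001, -0.006, 1.385]
```

```bash
python3 -m creep '{"grip":[0,0,0,0,0,0,0,0],"travel":[[-0.02,0.03,0],[-0.04,0.06,0],[-0.06,0.09,0.005],[-0.08,0.12,0.005],[-0.1,0.15,0.005],[-0.1254,0.1857,0.005],[-0.1254,0.1857,0.005],[-0.1254,0.1857,0.005]],"dr":[[0,0,0.17],[0,0,0.35],[0,0,0.52],[0,0,0.7],[0,0,0.87],[0,0,1.05],[0,0,1.22],[0,-0.005,1.385]]}'
python3 -m creep '{"grip":[0,0,0],"travel":[[0,0,0],[0,0,0],[0,0,0]],"dr":[[0,0,0],[0,0,0],[0,0,0]]}'
python3 -c "
from h import *
go((564.2,138.7,130,0.5),(564.2,138.7,74,.5))"
```

```text
t: 5.78
tcp_pos: [0.5627, 0.1369, 0.2253]
eef_rot: [0.002, 1.0, 0.001, -0.003]
force: [-1.1, 0.4, -1.6]
opening: 0.0119
grasp_force: 25.0
t: 6.15
tcp_pos: [0.5629, 0.1378, 0.2268]
eef_rot: [0.001, 1.0, 0.006, -0.002]
force: [-0.7, -0.6, -1.8]
opening: 0.0119
grasp_force: 25.0
now [562.9 137.8 226.8] yaw 0.6 t 6.2 open 11.9 F [-0.7 -0.6 -1.8]
(564.2, 138.7, 130, 0.5) travel [0.0017, -0.0011, 0.0968] dr [0.003, 0.004, 0.002]
(564.2, 138.7, 74, 0.5) travel [0.0019, -0.0013, 0.1528] dr [0.003, 0.004, 0.002]
```

```bash
python3 -m creep '{"grip":[0,0,0,0,0,0,0,0],"travel":[[0,0,0.03],[0.001,-0.001,0.06],[0.0018,-0.0012,0.09],[0.0018,-0.0012,0.11],[0.0018,-0.0012,0.125],[0.0018,-0.0012,0.14],[0.0018,-0.0012,0.15],[0.0018,-0.0012,0.15]],"dr":[[0,0,0],[0,0.004,0],[0.003,0.004,0],[0.003,0.004,0],[0.003,0.004,0],[0.003,0.004,0],[0.003,0.004,0],[0.003,0.004,0]]}'
python3 -c "
from h import *
go((564.2,138.7,74,.5))"
```

```text
t: 7.15
tcp_pos: [0.5641, 0.1385, 0.0765]
eef_rot: [0.0, 1.0, 0.004, -0.0]
force: [-0.6, -0.6, -2.0]
opening: 0.012
grasp_force: 25.0
now [564.1 138.5  76.5] yaw 0.5 t 7.2 open 12.0 F [-0.6 -0.6 -2. ]
(564.2, 138.7, 74, 0.5) travel [0.0001, -0.0002, 0.0025] dr [0.0, 0.0, 0.0]
```

```bash
python3 -m creep '{"grip":[0,0,30,30],"travel":[[0,0,0.002],[0,0,0.003],[0,0,0.003],[0,0,0.003]],"dr":[[0,0,0],[0,0,0],[0,0,0],[0,0,0]]}'
python3 -m creep '{"grip":[30,30,30,30,30],"travel":[[0,0,-0.02],[0,0,-0.06],[0,0,-0.11],[0,0,-0.15],[0,0,-0.15]],"dr":[[0,0,0],[0,0,0],[0,0,0],[0,0,0],[0,0,0]]}'
python3 -c "
from h import *
go((616,285.3,150,65),(616,285.3,51,65))"
```

```text
t: 7.65
tcp_pos: [0.5646, 0.1387, 0.0744]
eef_rot: [-0.0, 1.0, 0.004, 0.001]
force: [0.3, -0.5, -0.2]
opening: 0.0227
grasp_force: 0.0
t: 8.28
tcp_pos: [0.5659, 0.1388, 0.2275]
eef_rot: [-0.001, 1.0, 0.004, 0.003]
force: [-0.6, 0.6, -0.7]
opening: 0.0263
grasp_force: 0.0
now [565.9 138.8 227.5] yaw 0.5 t 8.3 open 26.3 F [-0.6  0.6 -0.7]
(616, 285.3, 150, 65) travel [0.0508, -0.1459, 0.0782] dr [0.001, -0.007, -1.126]
(616, 285.3, 51, 65) travel [0.0503, -0.1456, 0.1772] dr [0.001, -0.007, -1.126]
```

```bash
cat > carts.py <<'E'
from h import *
p,d=read_camera("top"); P=cloud("top",d)
k=((P[...,2]>.058)&(P[...,2]<.078)&(P[...,1]>.2)&(P[...,0]>.3)&(d>0)).astype(np.uint8)
n,l,s,c=cv2.connectedComponentsWithStats(k)
for i in range(1,n):
    if 60<s[i,4]<200: print(p[l==i].mean(0).round(),rect(P[l==i]))
k=(P[...,2]>.08)&(P[...,2]<.096)&(P[...,0]>.51)&(P[...,0]<.62)&(P[...,1]>.012)&(P[...,1]<.17)
print("bay ribs",k.sum(),rect(P[k]),np.percentile(P[k][:,2],[5,50,95]).round(4))
E
python3 carts.py
python3 -m creep '{"grip":[60,60,60,60,60,60,60],"travel":[[0.01,-0.02,0],[0.02,-0.04,0],[0.03,-0.06,0],[0.04,-0.09,0.02],[0.05,-0.12,0.04],[0.0508,-0.1459,0.078],[0.0508,-0.1459,0.078]],"dr":[[0,0,-0.16],[0,0,-0.32],[0,0,-0.49],[0,0,-0.65],[0,0,-0.81],[0,0,-0.97],[0,-0.005,-1.126]]}'
python3 -m creep '{"grip":[60,60],"travel":[[0,0,0],[0,0,0]],"dr":[[0,0,0],[0,0,0]]}'
python3 -c "
from h import *
go((616,285.3,52,65))"
```

```text
bay ribs 54 (array([554.4, 135.3]), array([25.2, 10.5]), 0.9) [0.0835 0.0887 0.0917]
t: 9.2
tcp_pos: [0.6104, 0.2869, 0.1401]
eef_rot: [-0.001, 0.841, 0.541, -0.006]
force: [-0.0, -0.4, 0.7]
opening: 0.0519
grasp_force: 0.0
t: 9.45
tcp_pos: [0.614, 0.2843, 0.1459]
eef_rot: [0.0, 0.844, 0.536, -0.002]
force: [-1.0, -0.3, -0.6]
opening: 0.0523
grasp_force: 0.0
now [614.  284.3 145.9] yaw 64.8 t 9.4 open 52.3 F [-1.  -0.3 -0.6]
(616, 285.3, 52, 65) travel [0.0021, 0.0016, 0.0939] dr [-0.002, 0.004, -0.004]
```

Run:
```python
from h import *
for cam in("scene","top"):
    p,d=read_camera(cam); P=cloud(cam,d)
    for x,y in((.616,.285),(.733,.296)):
        k=(abs(P[...,0]-x)<.06)&(abs(P[...,1]-y)<.06)&(P[...,2]>.03)&(P[...,2]<.075)&(d>0); print(cam,k.sum(),rect(P[k]) if k.sum()>5 else "")
    if cam=="scene": crop(cam,p,[.616,.285,.05],60,6,"a1.png")
```

```text
scene 439 (array([619.6, 285.8]), array([92.7, 35.9]), 63.9)
scene 414 (array([737.1, 297.1]), array([93.7, 35. ]), -71.5)
top 417 (array([615.9, 285.3]), array([92.8, 35. ]), 65.7)
top 104 (array([733.1, 282.9]), array([71.4, 33.6]), -60.9)
```

View pics/a1.png

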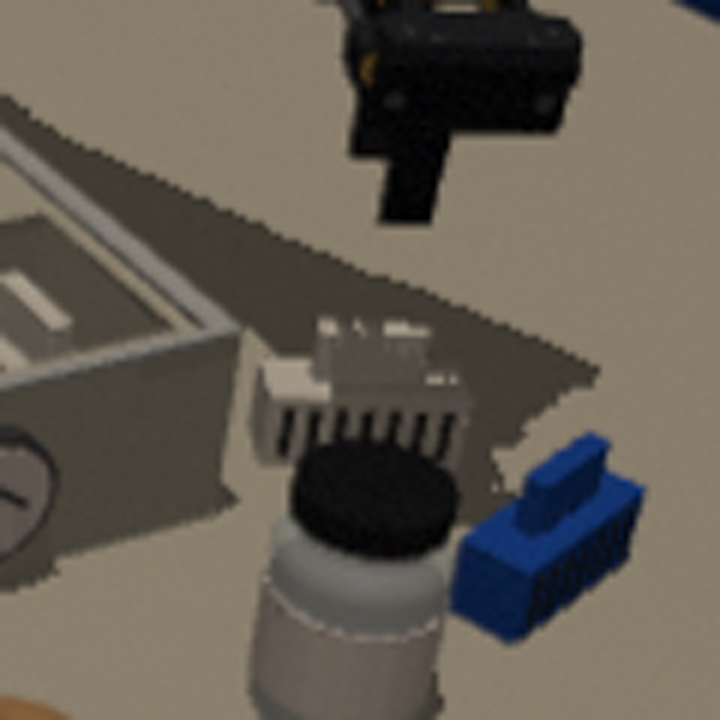

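The picture shows cartridge A undisturbed (crop px ~(365,390)) with the open gripper above it.

```bash
python3 -m creep '{"grip":[60,60,60,60,0,0,0,0],"travel":[[0.002,0.0016,0.03],[0.002,0.0016,0.06],[0.002,0.0016,0.085],[0.002,0.0016,0.094],[0.002,0.0016,0.094],[0.002,0.0016,0.094],[0.002,0.0016,0.094],[0.002,0.0016,0.094]],"dr":[[0,0,0],[0,0.004,0],[-0.002,0.004,-0.004],[-0.002,0.004,-0.004],[-0.002,0.004,-0.004],[-0.002,0.004,-0.004],[-0.002,0.004,-0.004],[-0.002,0.004,-0.004]]}' 25
python3 -m creep '{"grip":[0,0,0,0,0],"travel":[[0,0,-0.04],[0,0,-0.09],[0,0,-0.14],[0,0,-0.175],[0,0,-0.175]],"dr":[[0,0,0],[0,0,0],[0,0,0],[0,0,0],[0,0,0]]}'
python3 -c "
from h import *
go((565,46.7,230,0.5))"
```

```text
t: 10.55
tcp_pos: [0.616, 0.286, 0.0527]
eef_rot: [-0.0, 0.842, 0.539, 0.0]
force: [-0.6, 0.9, 0.4]
opening: 0.0197
grasp_force: 0.0
t: 11.18
tcp_pos: [0.6172, 0.2862, 0.2309]
eef_rot: [-0.0, 0.842, 0.539, 0.003]
force: [-0.2, 0.6, -0.6]
opening: 0.0003
grasp_force: 0.0
now [617.2 286.2 230.9] yaw 65.2 t 11.2 open 0.3 F [-0.2  0.6 -0.6]
(565, 46.7, 230, 0.5) travel [-0.2394, 0.0529, -0.0002] dr [-0.0, -0.007, 1.13]
```

Lifted before the fingers were shut. Recheck the cartridge.

```bash
python3 -m creep '{"grip":[60,60,60],"travel":[[0,0,0],[0,0,0],[0,0,0]],"dr":[[0,0,0],[0,0,0],[0,0,0]]}'
python3 - <<'E'
from h import *
for cam in("scene","top"):
    p,d=read_camera(cam); P=cloud(cam,d)
    for lo in(.03,.058):
        k=(abs(P[...,0]-.616)<.06)&(abs(P[...,1]-.285)<.06)&(P[...,2]>lo)&(P[...,2]<.075)&(d>0); print(cam,k.sum(),rect(P[k]) if k.sum()>5 else "",np.percentile(P[k][:,2],[5,50,95]).round(4))
go((616,285.3,52,65))
E
```

```text
t: 11.55
tcp_pos: [0.6155, 0.2857, 0.226]
eef_rot: [-0.0, 0.842, 0.539, -0.001]
force: [0.8, -0.2, 0.6]
opening: 0.0229
grasp_force: 0.0
scene 445 (array([620.8, 285.2]), array([94. , 35.5]), 62.0) [0.0319 0.0411 0.0677]
scene 92 (array([620.5, 285.7]), array([49.8, 15.4]), 61.3) [0.0586 0.0653 0.0698]
top 468 (array([615.5, 284.9]), array([92.1, 35.5]), 65.4) [0.0356 0.0402 0.069 ]
top 98 (array([616.1, 285.5]), array([51.8, 12.1]), 65.3) [0.0632 0.0673 0.0706]
now [615.6 285.7 226.5] yaw 65.2 t 11.7 open 30.4 F [0.3 0.6 1.1]
(616, 285.3, 52, 65) travel [-0.0001, 0.0006, 0.1745] dr [-0.001, 0.0, 0.004]
```

Undisturbed. Again, with time for the fingers.

```bash
python3 -m creep '{"grip":[60,60,60,60,60,60,60],"travel":[[0,0,0],[0,0,0.03],[0,0,0.06],[0,0,0.1],[0,0,0.14],[0,0,0.174],[0,0,0.174]],"dr":[[0,0,0],[0,0,0],[0,0,0],[0,0,0],[0,0,0],[0,0,0],[0,0,0]]}' 25
python3 -m creep '{"grip":[0,0,0,0,0,0,0,0],"travel":[[0,0,0],[0,0,0],[0,0,0],[0,0,0],[0,0,0],[0,0,0],[0,0,0],[0,0,0]],"dr":[[0,0,0],[0,0,0],[0,0,0],[0,0,0],[0,0,0],[0,0,0],[0,0,0],[0,0,0]]}' 25
python3 -m creep '{"grip":[0,0,0,0,0,0],"travel":[[0,0,-0.02],[0,0,-0.06],[0,0,-0.11],[0,0,-0.16],[0,0,-0.18],[0,0,-0.18]],"dr":[[0,0,0],[0,0,0],[0,0,0],[0,0,0],[0,0,0],[0,0,0]]}'
python3 -c "
from h import *
go((565,46.7,230,0.5))"
```

```text
t: 12.52
tcp_pos: [0.614, 0.2851, 0.0504]
eef_rot: [-0.0, 0.842, 0.539, -0.003]
force: [0.1, 0.4, 0.7]
opening: 0.0527
grasp_force: 0.0
t: 13.52
tcp_pos: [0.6158, 0.286, 0.0533]
eef_rot: [-0.0, 0.842, 0.539, 0.0]
force: [-1.5, 0.4, 3.1]
opening: 0.012
grasp_force: 25.0
t: 14.28
tcp_pos: [0.6166, 0.2859, 0.2358]
eef_rot: [-0.0, 0.842, 0.539, 0.002]
force: [0.3, 0.2, -2.0]
opening: 0.0117
grasp_force: 25.0
now [616.6 285.9 235.8] yaw 65.2 t 14.3 open 11.7 F [ 0.3  0.2 -2. ]
(565, 46.7, 230, 0.5) travel [-0.2388, 0.0533, 0.005] dr [-0.0, -0.004, 1.13]
```

```bash
python3 -m creep '{"grip":[0,0,0,0,0,0,0,0],"travel":[[-0.03,0.007,0],[-0.07,0.016,0],[-0.11,0.025,0],[-0.15,0.033,0],[-0.19,0.042,0],[-0.22,0.05,0],[-0.2388,0.0533,0.003],[-0.2388,0.0533,0.003]],"dr":[[0,0,0.15],[0,0,0.3],[0,0,0.46],[0,0,0.62],[0,0,0.78],[0,0,0.94],[0,0,1.1],[0,0,1.13]]}'
python3 -m creep '{"grip":[0,0,0,0],"travel":[[0,0,0],[0,0,0],[0,0,0],[0,0,0]],"dr":[[0,0,0],[0,0,0],[0,0,0],[0,0,0]]}'
python3 -c "
from h import *
go((565,46.7,77,.5))"
```

```text
t: 15.28
tcp_pos: [0.5634, 0.045, 0.2291]
eef_rot: [0.0, 1.0, 0.003, -0.001]
force: [0.2, 0.7, -1.4]
opening: 0.012
grasp_force: 25.0
t: 15.78
tcp_pos: [0.5643, 0.0469, 0.23]
eef_rot: [-0.0, 1.0, 0.005, -0.0]
force: [-0.6, -0.2, -2.0]
opening: 0.0119
grasp_force: 25.0
now [564.3  46.9 230. ] yaw 0.6 t 15.8 open 11.9 F [-0.6 -0.2 -2. ]
(565, 46.7, 77, 0.5) travel [0.0007, 0.0003, 0.153] dr [-0.0, 0.0, 0.001]
```

```bash
python3 -m creep '{"grip":[0,0,0,0,0,0,0,0],"travel":[[0,0,0.03],[0,0,0.06],[0.0007,0.0003,0.09],[0.0007,0.0003,0.11],[0.0007,0.0003,0.13],[0.0007,0.0003,0.145],[0.0007,0.0003,0.153],[0.0007,0.0003,0.153]],"dr":[[0,0,0],[0,0,0],[0,0,0],[0,0,0],[0,0,0],[0,0,0],[0,0,0],[0,0,0]]}'
python3 -m creep '{"grip":[0,0,0,30,30],"travel":[[0,0,0.001],[0,0,0.003],[0,0,0.003],[0,0,0.003],[0,0,0.003]],"dr":[[0,0,0],[0,0,0],[0,0,0],[0,0,0],[0,0,0]]}'
python3 -m creep '{"grip":[30,30,30,30,30,30],"travel":[[0,0,-0.01],[0,0,-0.04],[0,0,-0.09],[0,0,-0.14],[0,0,-0.17],[0,0,-0.17]],"dr":[[0,0,0],[0,0,0],[0,0,0],[0,0,0],[0,0,0],[0,0,0]]}'
python3 -c "
from h import *
go((589.5,-182.5,180,90.5),(589.5,-182.5,250,90.5))"
```

```text
t: 16.77
tcp_pos: [0.5648, 0.0463, 0.0768]
eef_rot: [-0.0, 1.0, 0.004, -0.0]
force: [-0.2, 0.3, -1.2]
opening: 0.012
grasp_force: 25.0
t: 17.4
tcp_pos: [0.5651, 0.0464, 0.0742]
eef_rot: [-0.0, 1.0, 0.004, 0.0]
force: [0.2, 0.3, -0.5]
opening: 0.0228
grasp_force: 0.0
t: 18.15
tcp_pos: [0.5662, 0.0462, 0.2471]
eef_rot: [-0.001, 1.0, 0.004, 0.002]
force: [0.3, 0.1, -0.6]
opening: 0.0263
grasp_force: 0.0
now [566.2  46.2 247.1] yaw 0.5 t 18.1 open 26.3 F [ 0.3  0.1 -0.6]
(589.5, -182.5, 180, 90.5) travel [0.0211, 0.229, 0.0668] dr [0.002, -0.005, -1.571]
(589.5, -182.5, 250, 90.5) travel [0.0214, 0.2289, -0.0032] dr [0.002, -0.005, -1.571]
```

```bash
python3 -m creep '{"grip":[40,40,40,40,40,40,40],"travel":[[0.003,0.04,0],[0.007,0.08,0],[0.01,0.12,0],[0.014,0.16,0],[0.018,0.2,0.02],[0.021,0.229,0.04],[0.021,0.229,0.065]],"dr":[[0,0,0],[0,0,0],[0,0,0],[0,0,0],[0,0,0],[0,0,0],[0,0,0]]}'
python3 - <<'E'
from h import *
p,d=read_camera("top"); P=cloud("top",d)
k=((P[...,2]>.07)&(P[...,2]<.096)&(P[...,0]>.515)&(P[...,0]<.615)&(P[...,1]>.02)&(P[...,1]<.165)&(d>0)).astype(np.uint8)
n,l,s,c=cv2.connectedComponentsWithStats(k)
for i in range(1,n):
    if s[i,4]>20:
        q=P[l==i]; print(rect(q),np.percentile(q[:,2],[10,50,90]).round(4))
k=(P[...,2]>.05)&(P[...,2]<.07)&(P[...,0]>.515)&(P[...,0]<.615)&(P[...,1]>.02)&(P[...,1]<.165); print("body top",np.median(P[k][:,2]))
k=(abs(P[...,1]+.18)<.04)&(abs(P[...,0]-.59)<.06)&(P[...,2]>.12)&(P[...,2]<.138);print("bar",k.sum(),rect(P[k]) if k.sum()>5 else "")
crop("top",p,[.55,.09,.05],50,7,"bays.png")
go((589.5,-182.5,113,.5))
E
```

```text
t: 19.02
tcp_pos: [0.587, -0.1859, 0.1779]
eef_rot: [0.001, 1.0, 0.002, -0.0]
force: [0.8, 0.2, -1.3]
opening: 0.035
grasp_force: 0.0
(array([567.4, 135.2]), array([51.4, 11.4]), 1.6) [0.0748 0.0885 0.0914]
(array([567.5,  43.7]), array([49.3, 11.9]), 0.8) [0.0762 0.0889 0.0916]
body top 0.06133602442430299
bar 0 
now [ 585.7 -183.5  174.1] yaw 0.4 t 19.1 open 35.0 F [-1.8  0.9 -3.7]
(589.5, -182.5, 113, 0.5) travel [0.0041, -0.001, 0.0611] dr [-0.0, 0.005, -0.002]
```

View pics/bays.png

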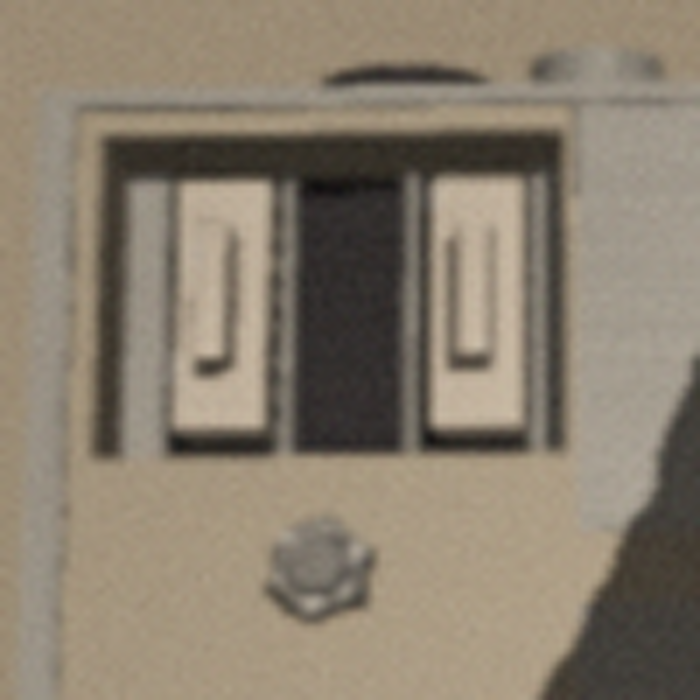

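Both cartridges (ribs at crop px (212,295) and (470,290)) stand seated, top at z 0.090 as expected. Now the cover.

```bash
python3 -m creep '{"grip":[45,45,45,45,45,45],"travel":[[0.004,-0.001,0],[0.004,-0.001,0.01],[0.004,-0.001,0.03],[0.004,-0.001,0.05],[0.004,-0.001,0.058],[0.004,-0.001,0.058]],"dr":[[0,0,0],[0,0,0],[0,0,0],[0,0,0],[0,0,0],[0,0,0]]}'
python3 -m creep '{"grip":[0,0,0,0,0,0,0,0],"travel":[[0,0,0],[0,0,0],[0,0,0],[0,0,0],[0,0,0],[0,0,0],[0,0,0],[0,0,0]],"dr":[[0,0,0],[0,0,0],[0,0,0],[0,0,0],[0,0,0],[0,0,0],[0,0,0],[0,0,0]]}' 25
python3 -c "
from h import *
go((587.5,-7.7,115,.5))"
```

```text
t: 19.82
tcp_pos: [0.5915, -0.1814, 0.1201]
eef_rot: [-0.0, 1.0, 0.004, -0.001]
force: [-0.5, 0.0, 0.1]
opening: 0.0396
grasp_force: 0.0
t: 20.82
tcp_pos: [0.5921, -0.1814, 0.1211]
eef_rot: [-0.0, 1.0, 0.004, 0.0]
force: [-1.7, 1.1, 4.8]
opening: 0.012
grasp_force: 25.0
now [ 592.1 -181.4  121.1] yaw 0.5 t 20.8 open 12.0 F [-1.7  1.1  4.8]
(587.5, -7.7, 115, 0.5) travel [-0.003, -0.1737, 0.0062] dr [-0.0, -0.0, 0.0]
```

```bash
python3 -m creep '{"grip":[0,0,0,0,0,0,0,0],"travel":[[0,-0.02,0],[0,-0.045,0],[0,-0.07,0],[0,-0.095,0],[0,-0.12,0],[0,-0.145,0],[0,-0.16,0],[0,-0.17,0]],"dr":[[0,0,0],[0,0,0],[0,0,0],[0,0,0],[0,0,0],[0,0,0],[0,0,0],[0,0,0]]}'
python3 -m creep '{"grip":[0,0,0,0],"travel":[[0,-0.003,0],[0,-0.006,0],[0,-0.008,0],[0,-0.008,0]],"dr":[[0,0,0],[0,0,0],[0,0,0],[0,0,0]]}'
python3 -c "
from h import *
go((587.5,-7.7,115,.5))"
```

```text
t: 21.82
tcp_pos: [0.5905, -0.011, 0.1211]
eef_rot: [-0.0, 1.0, 0.005, 0.0]
force: [-0.3, -2.0, 4.9]
opening: 0.0116
grasp_force: 25.0
t: 22.32
tcp_pos: [0.5904, -0.0045, 0.1211]
eef_rot: [0.0, 1.0, 0.004, 0.0]
force: [-0.7, -2.6, 5.0]
opening: 0.0118
grasp_force: 25.0
now [590.4  -4.5 121.1] yaw 0.4 t 22.3 open 11.8 F [-0.7 -2.6  5. ]
(587.5, -7.7, 115, 0.5) travel [-0.0029, 0.0031, 0.0061] dr [0.001, -0.0, -0.001]
```

```bash
python3 -m creep '{"grip":[0,0,0,0,0,0],"travel":[[0,-0.002,0],[0,-0.004,0],[0,-0.006,0],[0,-0.008,0],[0,-0.009,0],[0,-0.009,0]],"dr":[[0,0,0],[0,0,0],[0,0,0],[0,0,0],[0,0,0],[0,0,0]]}'
```

```text
t: 23.08
tcp_pos: [0.5904, -0.0044, 0.1211]
eef_rot: [0.005, 1.0, 0.0, 0.001]
force: [2.2, -27.6, 1.7]
opening: 0.0115
grasp_force: 25.1
```

Cover hard against its stop (27 N). Release, retreat and measure nut, bar and wrench.

```bash
python3 -m creep '{"grip":[0,0,45,45,45,45,45],"travel":[[0,0.005,0],[0,0.009,0],[0,0.01,0],[0,0.01,0],[0,0.01,-0.02],[0,0.01,-0.07],[0,0.01,-0.12]],"dr":[[0,0,0],[0,0,0],[0,0,0],[0,0,0],[0,0,0],[0,0,0],[0,0,0]]}'
python3 -m creep '{"grip":[60,60,60,60,60,60,60],"travel":[[0.01,0.04,0],[0.03,0.08,0],[0.05,0.12,0],[0.08,0.16,0],[0.11,0.2,0],[0.13,0.23,0],[0.13,0.23,0]],"dr":[[0,0,0],[0,0,0],[0,0,0],[0,0,0],[0,0,0],[0,0,0],[0,0,0]]}'
cat > look.py <<'E'
from h import *
import sys
p,d=read_camera("top"); P=cloud("top",d); np.savez("top.npz",p=p,P=P)
def sel(lo,hi,xr,yr): return (P[...,2]>lo)&(P[...,2]<hi)&(P[...,0]>xr[0])&(P[...,0]<xr[1])&(P[...,1]>yr[0])&(P[...,1]<yr[1])
k=sel(.12,.138,(.53,.66),(-.06,.06));print("bar",k.sum(),rect(P[k]) if k.sum()>9 else "")
k=sel(.124,.14,(.42,.51),(.05,.13));print("stud",k.sum(),rect(P[k]) if k.sum()>5 else "")
k=sel(.108,.14,(.42,.51),(.05,.13));print("nut",k.sum(),rect(P[k]) if k.sum()>5 else "")
k=sel(.0125,.04,(.49,.585),(-.43,-.31))
q=P[k][:,:2]
if len(q)>50:
    # handle sides: line fit through the middle, then midline from side extremes
    a=np.radians(10.5)
    for _ in range(4):
        c,s=np.cos(a),np.sin(a); l=q@[c,s]; n=q@[-s,c]; b=np.round(l/.008); X=[];Y=[]
        for i in np.unique(b):
            m=b==i
            if m.sum()>8 and np.ptp(n[m])<.03: X.append(l[m].mean());Y.append((n[m].max()+n[m].min())/2)
        f=np.polyfit(X,Y,1); a+=np.arctan(f[0])
    c,s=np.cos(a),np.sin(a); l=q@[c,s]; n=q@[-s,c]; mid=np.median(Y)
    print("handle yaw",np.degrees(a).round(2),"end at",(np.array([c,s])*l.max()+np.array([-s,c])*mid).round(4),"lenrange",l.min().round(3),l.max().round(3),"z",np.median(P[k][:,2]).round(4))
    print("grip pt",(np.array([c,s])*(l.max()-.115)+np.array([-s,c])*mid).round(4))
for cam in("top","scene"): print(cam,[(round(s["p"],2),w(cam,s["at"]).round(4).tolist()) for s in spot_point("wrench_grip",cam)][:2],[(round(s["p"],2),w(cam,s["at"]).round(4).tolist()) for s in spot_point("nut_mid",cam)][:2])
crop("top",p,[.467,.092,.12],22,16,"nut1.png")
go()
E
python3 look.py
```

```text
t: 23.95
tcp_pos: [0.5902, -0.0044, 0.2436]
eef_rot: [-0.0, 1.0, 0.004, 0.0]
force: [0.2, 1.3, 0.3]
opening: 0.0385
grasp_force: 0.0
t: 24.82
tcp_pos: [0.7222, -0.2364, 0.2408]
eef_rot: [0.001, 1.0, 0.003, -0.001]
force: [-0.2, -0.3, -0.0]
opening: 0.0522
grasp_force: 0.0
bar 143 (array([587.5,  -8.1]), array([69.2,  9.7]), 0.0)
stud 59 (array([468. ,  91.7]), array([18.4, 17.9]), 47.2)
nut 150 (array([466.7,  91.8]), array([33.4, 29.4]), 45.5)
handle yaw 7.57 end at [ 0.5808 -0.3708] lenrange 0.436 0.527 z 0.0168
grip pt [ 0.4668 -0.3859]
top [(0.7, [0.47, -0.3788, 0.0117])] [(0.29, [0.4716, -0.3808, 0.0125])]
scene [(0.97, [0.4806, -0.3718, 0.013])] [(0.66, [0.4666, 0.0975, 0.1136])]
now [ 722.6 -231.8  241.9] yaw 0.6 t 25.1 open 52.1 F [-0.1 -0.4  0.1]
```

View pics/nut1.png

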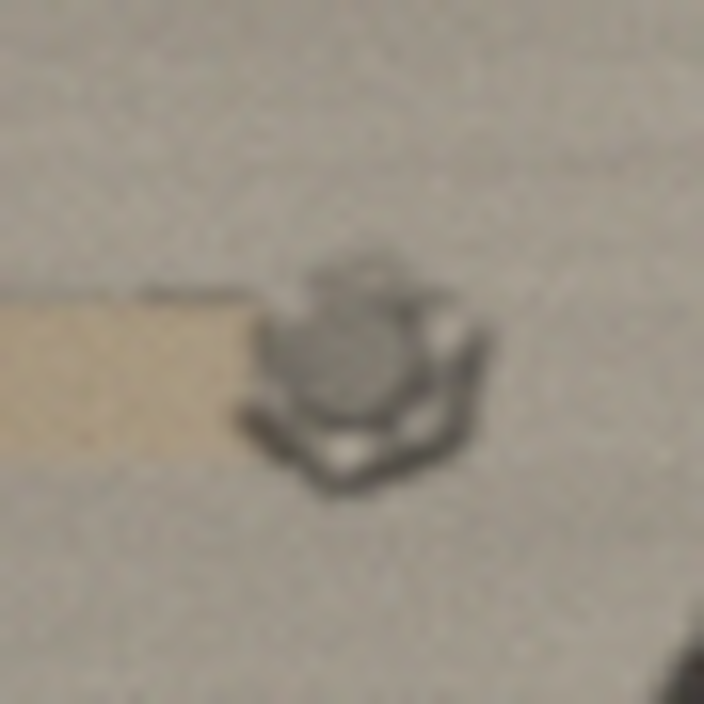

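The nut's hexagon shows at crop centre (365,370), edges ~20° to the image horizontal → nut yaw about -10°. The top view suggests the wrench has shifted ~1 cm; look again with both cameras.

```bash
cat > look2.py <<'E'
from h import *
pic={}
for cam in("top","scene"):
    p,d=read_camera(cam); P=cloud(cam,d); pic[cam]=(p,P)
    for n in("wrench_grip","wrench_mouth","worm_top","nut_mid","cover_grip","tray"): print(cam,n,[(round(s["p"],2),w(cam,s["at"]).round(4).tolist()) for s in spot_point(n,cam)][:2])
    for o in outline_of("wrench_grip",cam)[:1]:
        m=o["region"]; q=P[m]; q=q[(q[:,2]>.011)&(q[:,2]<.04)]; print(cam,"outline",len(q),q.min(0).round(4),q.max(0).round(4))
        np.save(f"wr_{cam}.npy",q)
crop("top",pic["top"][0],[.48,-.37,.01],65,6,"wr1.png")
E
python3 look2.py
```

```text
top wrench_grip [(0.55, [0.4678, -0.3787, 0.0105])]
top wrench_mouth []
top worm_top [(0.65, [0.7623, 0.1728, 0.0001])]
top nut_mid [(0.56, [0.4679, 0.0972, 0.1054]), (0.55, [0.5904, -0.0041, 0.1226])]
top cover_grip [(0.98, [0.5896, -0.0028, 0.1214])]
top tray [(0.63, [0.4766, -0.3727, 0.0047])]
top outline 1196 [ 0.343  -0.4465  0.011 ] [ 0.5806 -0.3536  0.0261]
scene wrench_grip [(0.95, [0.4707, -0.3811, 0.0146])]
scene wrench_mouth []
scene worm_top []
scene nut_mid [(0.41, [0.4663, 0.095, 0.1137])]
scene cover_grip [(0.7, [0.5915, -0.0034, 0.1162]), (0.32, [0.7678, 0.1746, -0.0009])]
scene tray [(0.96, [0.4796, -0.3769, 0.004])]
scene outline 764 [ 0.3501 -0.4493  0.011 ] [ 0.5852 -0.3545  0.025 ]
```

View pics/wr1.png

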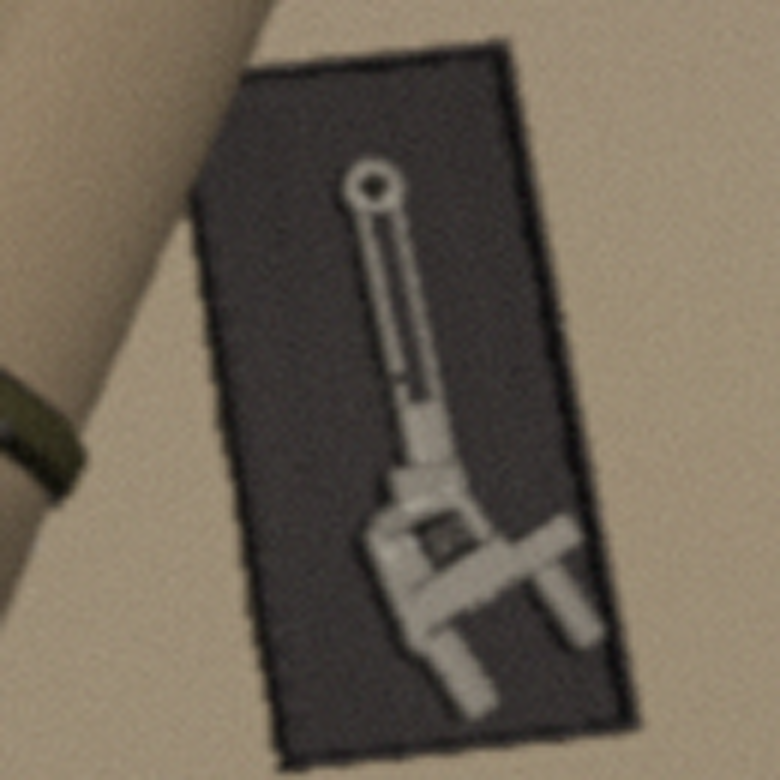

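Run:
```python
from h import *
for cam in("top","scene"):
    q=np.load(f"wr_{cam}.npy"); a=np.radians(12)
    for _ in range(4):
        c,s=np.cos(a),np.sin(a); l=q[:,:2]@[c,s]; n=q[:,:2]@[-s,c]; L=l.max()
        X=[];Y=[];W=[]
        for e in np.arange(.028,.118,.007):
            m=abs(L-l-e)<.0035
            if m.sum()>4: X.append(L-e);Y.append((n[m].max()+n[m].min())/2);W.append(np.ptp(n[m]))
        f=np.polyfit(X,Y,1); a+=np.arctan(f[0])
    c,s=np.cos(a),np.sin(a); l=q[:,:2]@[c,s]; n=q[:,:2]@[-s,c]; L=l.max()
    mid=np.median(Y); print(cam,"yaw",np.degrees(a).round(2),"width",np.median(W).round(4),"len",np.ptp(l).round(4),"grip pt",(np.array([c,s])*(L-.115)+np.array([-s,c])*mid).round(4))
go((470,-381,150,12),(470,-381,20,12))
```

```text
top yaw 7.61 width 0.0197 len 0.2388 grip pt [ 0.4663 -0.3812]
scene yaw 7.58 width 0.0198 len 0.2362 grip pt [ 0.4707 -0.3813]
now [ 722.4 -233.4  240.8] yaw 0.5 t 25.9 open 52.5 F [-0.6  0.8  0.4]
(470, -381, 150, 12) travel [-0.2537, 0.1454, 0.0908] dr [-0.0, 0.0, -0.201]
(470, -381, 20, 12) travel [-0.2537, 0.1455, 0.2208] dr [-0.0, 0.0, -0.201]
```

```bash
python3 -m creep '{"grip":[60,60,60,60,60,60,60,60],"travel":[[-0.04,0.025,0],[-0.08,0.05,0.01],[-0.13,0.075,0.03],[-0.18,0.1,0.05],[-0.22,0.125,0.07],[-0.25,0.145,0.09],[-0.26,0.146,0.1],[-0.26,0.146,0.1]],"dr":[[0,0,0],[0,0,-0.03],[0,0,-0.06],[0,0,-0.1],[0,0,-0.124],[0,0,-0.124],[0,0,-0.124],[0,0,-0.124]]}'
python3 -m creep '{"grip":[60,60,60],"travel":[[0,0,0],[0,0,0],[0,0,0]],"dr":[[0,0,0],[0,0,0],[0,0,0]]}'
python3 - <<'E'
from h import *
go((464,-382,15,7.6))
for cam in("top","scene"):
    read_camera(cam)
    print(cam,[(round(s["p"],2),w(cam,s["at"]).round(4).tolist()) for s in spot_point("wrench_grip",cam)][:2])
E
```

```text
t: 26.88
tcp_pos: [0.4637, -0.381, 0.1405]
eef_rot: [-0.001, 0.998, 0.066, -0.0]
force: [0.5, -0.3, 0.1]
opening: 0.0524
grasp_force: 0.0
t: 27.25
tcp_pos: [0.4644, -0.3813, 0.1411]
eef_rot: [-0.0, 0.998, 0.067, 0.0]
force: [0.1, -0.4, -0.1]
opening: 0.0519
grasp_force: 0.0
now [ 464.4 -381.3  141.1] yaw 7.7 t 27.2 open 51.9 F [ 0.1 -0.4 -0.1]
(464, -382, 15, 7.6) travel [-0.0005, 0.0006, 0.1261] dr [-0.0, -0.0, 0.001]
top []
scene [(0.91, [0.4717, -0.3797, 0.013])]
```

```bash
python3 -m creep '{"grip":[60,60,60,60,60,60],"travel":[[0,0,0.03],[0,0,0.07],[0,0,0.1],[0,0,0.115],[0,0,0.125],[0,0,0.125]],"dr":[[0,0,0],[0,0,0],[0,0,0],[0,0,0],[0,0,0],[0,0,0]]}'
python3 -m creep '{"grip":[0,0,0,0,0,0,0,0],"travel":[[0,0,0],[0,0,0],[0,0,0],[0,0,0],[0,0,0],[0,0,0],[0,0,0],[0,0,0]],"dr":[[0,0,0],[0,0,0],[0,0,0],[0,0,0],[0,0,0],[0,0,0],[0,0,0],[0,0,0]]}' 50
```

```text
t: 28.2
tcp_pos: [0.4638, -0.3817, 0.016]
eef_rot: [-0.0, 0.998, 0.066, -0.0]
force: [0.6, -1.1, 1.4]
opening: 0.052
grasp_force: 0.0
t: 29.2
tcp_pos: [0.4638, -0.3814, 0.016]
eef_rot: [-0.0, 0.998, 0.066, 0.0]
force: [-1.2, 2.8, 5.3]
opening: 0.0213
grasp_force: 50.0
```

```bash
python3 -m creep '{"grip":[0,0,0,0,0,0,0,0],"travel":[[0,0,-0.01],[0,0,-0.03],[0,0,-0.06],[0,0,-0.1],[0,0,-0.15],[0,0,-0.2],[0,0,-0.24],[0,0,-0.24]],"dr":[[0,0,0],[0,0,0],[0,0,0],[0,0,0],[0,0,0],[0,0,0],[0,0,0],[0,0,0]]}'
python3 -c "
from h import *
go((520,-150,256,45),(457,187.3,240,87.5))
print(tool()[2]['moment'])"
```

```text
t: 30.2
tcp_pos: [0.4642, -0.383, 0.26]
eef_rot: [0.002, 0.998, 0.066, 0.003]
force: [0.3, -0.3, -4.6]
opening: 0.0214
grasp_force: 50.0
now [ 464.2 -383.   260. ] yaw 7.6 t 30.2 open 21.4 F [ 0.3 -0.3 -4.6]
(520, -150, 256, 45) travel [0.0859, -0.2237, 0.0037] dr [0.005, -0.004, -0.653]
(457, 187.3, 240, 87.5) travel [0.0677, -0.5664, 0.0184] dr [0.006, -0.002, -1.395]
[-0.07826683  0.0982823   0.04442054]
```

```bash
python3 -m creep '{"grip":[0,0,0,0,0,0,0,0],"travel":[[0.01,-0.03,0],[0.03,-0.07,0],[0.05,-0.11,0],[0.065,-0.15,0],[0.08,-0.19,0],[0.085,-0.23,0],[0.085,-0.27,0],[0.085,-0.31,0]],"dr":[[0,0,-0.1],[0,0,-0.22],[0,0,-0.34],[0,0,-0.46],[0,0,-0.58],[0,0,-0.7],[0,0,-0.82],[0,0,-0.94]]}'
python3 -c "
from h import *
go((457,187.3,230,87.5))"
```

```text
t: 31.2
tcp_pos: [0.5058, -0.062, 0.2551]
eef_rot: [-0.0, 0.859, 0.513, -0.001]
force: [0.9, -0.1, -4.4]
opening: 0.0213
grasp_force: 50.0
now [505.8 -62.  255.1] yaw 61.7 t 31.2 open 21.3 F [ 0.9 -0.1 -4.4]
(457, 187.3, 230, 87.5) travel [0.1963, -0.1613, 0.0252] dr [-0.001, 0.0, -0.451]
```

```bash
python3 -m creep '{"grip":[0,0,0,0,0,0,0,0],"travel":[[0.03,-0.025,0],[0.065,-0.05,0],[0.1,-0.08,0],[0.135,-0.11,0],[0.165,-0.135,0],[0.19,-0.155,0.01],[0.196,-0.161,0.025],[0.196,-0.161,0.025]],"dr":[[0,0,-0.08],[0,0,-0.17],[0,0,-0.26],[0,0,-0.35],[0,0,-0.42],[0,0,-0.451],[0,0,-0.451],[0,0,-0.451]]}'
python3 -m creep '{"grip":[0,0,0],"travel":[[0,0,0.02],[0,0,0.05],[0,0,0.05]],"dr":[[0,0,0],[0,0,0],[0,0,0]]}'
cat > hov.py <<'E'
from h import *
import sys
go((457,187.3,175,87.5))
t,r,o=tool(); ex=r.as_matrix()[:,0]; ey=r.as_matrix()[:,1]
for cam in("top","scene"):
    p,d=read_camera(cam); P=cloud(cam,d)
    for n in("wrench_mouth","wrench_grip","nut_mid"): print(cam,n,[(round(s["p"],2),w(cam,s["at"]).round(4).tolist()) for s in spot_point(n,cam)][:2])
    crop(cam,p,[.467,.11,.12],30 if cam=="top" else 32,10,f"hov_{cam}_{sys.argv[1]}.png")
    np.savez(f"hov_{cam}.npz",p=p,P=P)
    # head points in tool frame
    k=(P[...,2]>t[2]-.02)&(P[...,2]<t[2]+.012)&(abs(P[...,0]-t[0])<.12)&(P[...,1]<t[1]-.03)&(P[...,1]>t[1]-.16)
    q=P[k]-t; a=np.stack([q@ex,q@ey,q[:,2]],1)*1000
    print(cam,len(a),a.min(0).round(1) if len(a) else "",a.max(0).round(1) if len(a) else "",np.median(a[:,2]))
E
python3 hov.py 1
```

```text
t: 32.2
tcp_pos: [0.4581, 0.1853, 0.229]
eef_rot: [-0.0, 0.724, 0.69, -0.002]
force: [0.7, -0.3, -3.5]
opening: 0.0211
grasp_force: 50.0
t: 32.58
tcp_pos: [0.4583, 0.184, 0.1794]
eef_rot: [-0.0, 0.724, 0.689, -0.002]
force: [-0.1, -0.3, -3.8]
opening: 0.0211
grasp_force: 50.0
now [458.3 184.  179.4] yaw 87.2 t 32.6 open 21.1 F [-0.1 -0.3 -3.8]
(457, 187.3, 175, 87.5) travel [0.0032, -0.0015, 0.0044] dr [-0.003, 0.002, -0.006]
top wrench_mouth []
top wrench_grip [(0.57, [0.4592, 0.1899, 0.1755]), (0.3, [0.4786, -0.3743, 0.0002])]
top nut_mid [(0.41, [0.4686, 0.0985, 0.109])]
top 935 [-123.5  -36.    -9.2] [-30.   55.1  10.4] 1.6961588559386842
scene wrench_mouth []
scene wrench_grip [(0.71, [0.4564, 0.1881, 0.1764])]
scene nut_mid [(0.46, [0.4666, 0.0984, 0.1132])]
scene 399 [-120.4  -26.8   -8.6] [-30.9  60.4  11.7] 4.0280498219471
```

View pics/hov_top_1.png

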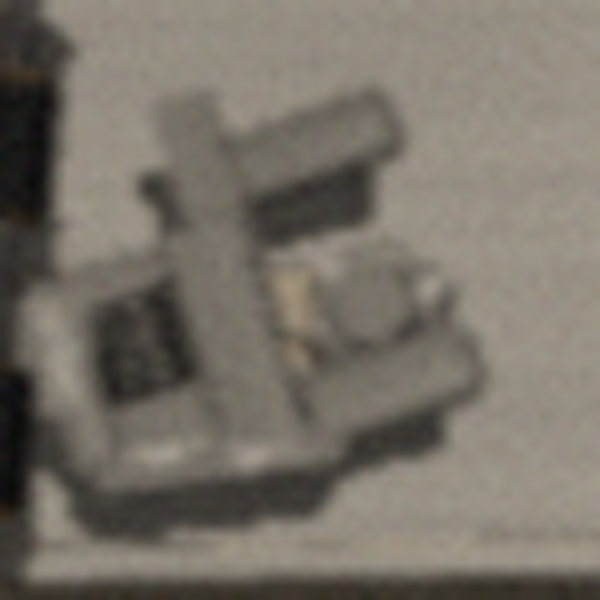

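```bash
cat > mouth.py <<'E'
from h import *
def mouth(cams=("top","scene"),m0=(-92,14)):
    t,r,o=tool(); A=r.as_matrix()
    for cam in cams:
        P=np.load(f"hov_{cam}.npz")["P"]; q=((P-t)@A)*1000   # tool frame mm, z down
        k=(q[...,2]>-14)&(q[...,2]<9)&(q[...,0]<-30)&(q[...,0]>-160)&(abs(q[...,1])<90)
        v=q[k]; c,s=np.cos(np.radians(22.5)),np.sin(np.radians(22.5))
        u=v[:,:2]-m0; mx=-c*u[:,0]+s*u[:,1]; my=s*u[:,0]+c*u[:,1]
        f=(mx>0)&(mx<12)&(my<-2)&(my>-35); print(cam,"fixed jaw y",np.percentile(my[f],[2,50,98]).round(1),"tip x",mx[my<-10].max().round(1),"z",np.median(v[f][:,2]).round(1) )
        f=(mx>0)&(mx<12)&(my>5)&(my<45); print("   movable y",np.percentile(my[f],[2,50,98]).round(1))
        f=(abs(my)<6)&(mx<8)&(mx>-60); print("   throat x",np.sort(mx[f])[-5:].round(1))
if __name__=="__main__": mouth()
E
python3 mouth.py
python3 - <<'E'
from h import *
for cam in("top","scene"):
    P=np.load(f"hov_{cam}.npz")["P"]
    k=(abs(P[...,0]-.467)<.025)&(abs(P[...,1]-.094)<.025)&(P[...,2]>.123)&(P[...,2]<.138); print(cam,"stud",k.sum(),rect(P[k]) if k.sum()>5 else "")
E
```

```text
top fixed jaw y [-34.3 -26.4 -19. ] tip x 23.4 z 0.3
   movable y [20.4 27.4 35.4]
   throat x [-15.8 -15.6 -14.8 -14.7 -14.4]
scene fixed jaw y [-29.  -15.  -11.8] tip x 22.8 z -0.5
   movable y [27.6 38.3 41.6]
   throat x [-15.2 -15.2 -15.1 -15.  -14.9]
top stud 62 (array([468. ,  92.3]), array([19.8, 18.4]), 27.5)
scene stud 32 (array([469.7,  93.1]), array([23. , 18.7]), -63.5)
```

```bash
python3 -c "
from h import *
go((454.2,191,147,87.5))"
```

```text
now [459.4 186.1 181.7] yaw 87.3 t 33.0 open 21.2 F [-1.2 -0.7 -3.4]
(454.2, 191, 147, 87.5) travel [0.0046, -0.0055, 0.0347] dr [0.001, -0.001, -0.004]
```

```bash
python3 -m creep '{"grip":[0,0,0,0,0,0,0],"travel":[[0.002,-0.002,0.01],[0.0046,-0.005,0.02],[0.0046,-0.0055,0.03],[0.0046,-0.0055,0.033],[0.0046,-0.0055,0.033],[0.0046,-0.0055,0.033],[0.0046,-0.0055,0.033]],"dr":[[0,0,0],[0,0,0],[0,0,-0.004],[0,0,-0.004],[0,0,-0.004],[0,0,-0.004],[0,0,-0.004]]}'
python3 hov.py 2; python3 mouth.py;  python3 -c "
from h import *
go((454.2,191,147,87.5))"
```

```text
t: 33.85
tcp_pos: [0.454, 0.191, 0.1483]
eef_rot: [-0.0, 0.722, 0.692, 0.0]
force: [-0.3, -0.4, -3.8]
opening: 0.0217
grasp_force: 50.0
now [454.  191.  148.3] yaw 87.5 t 33.9 open 21.7 F [-0.3 -0.4 -3.8]
(457, 187.3, 175, 87.5) travel [-0.0035, 0.0032, -0.0267] dr [0.0, -0.001, 0.001]
top wrench_mouth []
top wrench_grip [(0.58, [0.4537, 0.1977, 0.1426])]
top nut_mid [(0.38, [0.4666, 0.0976, 0.1059])]
top 925 [-123.1  -36.5  -20. ] [-30.3  54.7  11.6] 1.428456582234422
scene wrench_mouth []
scene wrench_grip [(0.92, [0.4552, 0.1935, 0.144])]
scene nut_mid [(0.53, [0.4672, 0.0982, 0.1143])]
scene 422 [-123.1  -30.6  -20. ] [-29.7  58.8   8.5] 0.7315923884801401
top fixed jaw y [-34.  -25.9 -16.8] tip x 21.6 z -2.0
   movable y [22.6 29.  37.2]
   throat x [-17.4 -16.4 -16.2 -16.1 -16.1]
scene fixed jaw y [-30.6 -17.4 -14. ] tip x 24.2 z -1.1
   movable y [25.7 37.3 40.8]
   throat x [-16.5 -16.4 -16.2 -16.  -15.1]
now [453.8 190.9 148.1] yaw 87.5 t 34.2 open 21.1 F [-0.3  0.4 -4.1]
(454.2, 191, 147, 87.5) travel [0.0001, 0.0004, 0.0011] dr [-0.0, -0.0, 0.001]
```

View pics/hov_top_2.png

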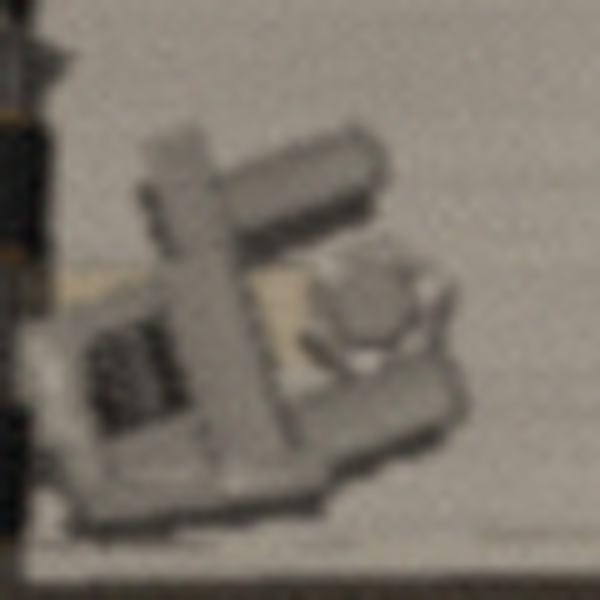

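Jaws straddle the nut (stud at px (372,300), fixed jaw edge (375,385), movable (300,215)). Lower.

```bash
python3 -m creep '{"grip":[0,0,0,0,0,0,0],"travel":[[0,0,0.008],[0,0,0.015],[0,0,0.02],[0,0,0.025],[0,0,0.03],[0,0,0.034],[0,0,0.034]],"dr":[[0,0,0],[0,0,0],[0,0,0],[0,0,0],[0,0,0],[0,0,0],[0,0,0]]}'
```

```text
t: 35.12
tcp_pos: [0.4536, 0.1908, 0.1137]
eef_rot: [-0.0, 0.722, 0.692, -0.0]
force: [-0.4, 0.7, -3.7]
opening: 0.0216
grasp_force: 50.0
```

```bash
python3 -m creep '{"grip":[0,0,0,0],"travel":[[0,0,0.001],[0,0,0.003],[0,0,0.004],[0,0,0.004]],"dr":[[0,0,0],[0,0,0],[0,0,0],[0,0,0]]}'; python3 -m creep '{"grip":[0,0,0],"travel":[[0,0,0.001],[0,0,0.002],[0,0,0.002]],"dr":[[0,0,0],[0,0,0],[0,0,0]]}'
```

```text
t: 35.62
tcp_pos: [0.4539, 0.191, 0.1101]
eef_rot: [-0.0, 0.722, 0.692, 0.0]
force: [0.5, 0.8, -3.4]
opening: 0.0214
grasp_force: 50.0
t: 36.0
tcp_pos: [0.454, 0.191, 0.1098]
eef_rot: [-0.0, 0.722, 0.692, 0.0]
force: [-8.7, -3.7, 17.5]
opening: 0.0212
grasp_force: 50.0
```

```bash
python3 -m creep '{"grip":[0,0,0,0,0],"travel":[[0,0,-0.002],[0.0004,0.0009,-0.002],[0.0008,0.0018,-0.002],[0.001,0.0023,-0.002],[0.001,0.0023,-0.002]],"dr":[[0,0,0],[0,0,0],[0,0,0],[0,0,0],[0,0,0]]}'; python3 -m creep '{"grip":[0,0,0,0],"travel":[[0.0002,0.0005,0],[0.0004,0.0009,0],[0.0006,0.0014,0],[0.0006,0.0014,0]],"dr":[[0,0,0],[0,0,0],[0,0,0],[0,0,0]]}';  python3 -m creep '{"grip":[0,0,0,0],"travel":[[0.0002,0.0005,0],[0.0004,0.0009,0],[0.0006,0.0014,0],[0.0006,0.0014,0]],"dr":[[0,0,0],[0,0,0],[0,0,0],[0,0,0]]}'; python3 -c "
from h import *
print(tool()[2]['moment'])"
```

```text
t: 36.62
tcp_pos: [0.4561, 0.1918, 0.11]
eef_rot: [-0.0, 0.722, 0.692, 0.0]
force: [-1.6, -1.0, 0.1]
opening: 0.0212
grasp_force: 50.0
t: 37.12
tcp_pos: [0.4568, 0.192, 0.1099]
eef_rot: [-0.001, 0.722, 0.692, -0.001]
force: [-7.1, -3.5, 5.0]
opening: 0.0219
grasp_force: 50.1
t: 37.62
tcp_pos: [0.4575, 0.192, 0.1099]
eef_rot: [-0.001, 0.722, 0.691, -0.002]
force: [-11.5, -4.9, 9.2]
opening: 0.0212
grasp_force: 50.2
[-1.25858836  2.73201221 -0.42369982]
```

```bash
python3 -m creep '{"grip":[0,0,0,0,0,0],"travel":[[-0.0008,-0.0018,0],[-0.0022,-0.0013,0],[-0.0035,-0.0007,0],[-0.0045,-0.0003,0],[-0.0054,0.0001,0],[-0.0054,0.0001,0]],"dr":[[0,0,0],[0,0,0],[0,0,0],[0,0,0],[0,0,0],[0,0,0]]}'; python3 -m creep '{"grip":[0,0,0,0],"travel":[[-0.0009,0.0004,0],[-0.0018,0.0008,0],[-0.0018,0.0008,0],[-0.0018,0.0008,0]],"dr":[[0,0,0],[0,0,0],[0,0,0],[0,0,0]]}'
```

```text
t: 38.38
tcp_pos: [0.4586, 0.1881, 0.11]
eef_rot: [-0.001, 0.722, 0.692, 0.0]
force: [-4.9, 2.4, -0.0]
opening: 0.0214
grasp_force: 50.2
t: 38.88
tcp_pos: [0.4592, 0.1863, 0.11]
eef_rot: [-0.001, 0.722, 0.692, 0.0]
force: [-5.0, 1.7, 0.7]
opening: 0.0214
grasp_force: 50.2
```

```bash
python3 -m creep '{"grip":[0,0,0,0],"travel":[[-0.0009,0.0004,0],[-0.0018,0.0008,0],[-0.0018,0.0008,0],[-0.0018,0.0008,0]],"dr":[[0,0,0],[0,0,0],[0,0,0],[0,0,0]]}'; python3 -m creep '{"grip":[0,0,0,0],"travel":[[-0.0009,0.0004,0],[-0.0018,0.0008,0],[-0.0018,0.0008,0],[-0.0018,0.0008,0]],"dr":[[0,0,0],[0,0,0],[0,0,0],[0,0,0]]}'
```

```text
t: 39.38
tcp_pos: [0.4599, 0.1845, 0.11]
eef_rot: [-0.001, 0.722, 0.692, 0.0]
force: [-5.2, 3.3, 0.4]
opening: 0.0212
grasp_force: 50.2
t: 39.88
tcp_pos: [0.4603, 0.1837, 0.11]
eef_rot: [-0.001, 0.722, 0.692, 0.0]
force: [-6.5, 6.3, 0.2]
opening: 0.0212
grasp_force: 50.2
```

```bash
python3 -m creep '{"grip":[0,0,0,0],"travel":[[0.002,-0.0009,0],[0.0045,-0.002,0],[0.0045,-0.002,0],[0.0045,-0.002,0]],"dr":[[0,0,0],[0,0,0],[0,0,0],[0,0,0]]}'; python3 -c "
from h import *
go((459.3,186.4,110,87.5))"
```

```text
t: 40.38
tcp_pos: [0.4595, 0.1849, 0.1099]
eef_rot: [0.001, 0.723, 0.691, -0.001]
force: [-3.1, -6.2, 1.6]
opening: 0.0212
grasp_force: 50.1
now [459.5 184.9 109.9] yaw 87.5 t 40.4 open 21.2 F [-3.1 -6.2  1.6]
(459.3, 186.4, 110, 87.5) travel [0.0015, -0.0003, -0.0001] dr [-0.0, 0.002, -0.001]
```

```bash
python3 -m creep '{"grip":[0,0,0],"travel":[[0.0008,-0.0002,0],[0.0013,-0.0003,0],[0.0013,-0.0003,0]],"dr":[[0,0,0],[0,0,0],[0,0,0]]}'; python3 -c "
from h import *
go((459.3,186.4,110,87.5))"; python3 -m creep '{"grip":[40,40,40,40,40,40,40],"travel":[[0,0,0],[0,0,0],[0,0,0],[0,0,0],[0,0,-0.02],[0,0,-0.05],[0,0,-0.06]],"dr":[[0,0,0],[0,0,0],[0,0,0],[0,0,0],[0,0,0],[0,0,0],[0,0,0]]}'; python3 -c "
from h import *
go((459.3,186.4,110,87.5))"
```

```text
t: 40.75
tcp_pos: [0.4594, 0.1856, 0.11]
eef_rot: [0.001, 0.723, 0.691, -0.001]
force: [-2.6, -8.7, 3.2]
opening: 0.0215
grasp_force: 50.1
now [459.4 185.6 110. ] yaw 87.4 t 40.8 open 21.5 F [-2.6 -8.7  3.2]
(459.3, 186.4, 110, 87.5) travel [0.0008, -0.0001, -0.0001] dr [-0.0, 0.002, -0.001]
t: 41.62
tcp_pos: [0.4597, 0.1883, 0.1716]
eef_rot: [0.0, 0.722, 0.692, 0.001]
force: [0.2, -0.2, -0.4]
opening: 0.0346
grasp_force: 0.0
now [459.7 188.3 171.6] yaw 87.5 t 41.6 open 34.6 F [ 0.2 -0.2 -0.4]
(459.3, 186.4, 110, 87.5) travel [-0.002, -0.0005, 0.0616] dr [0.002, -0.002, 0.001]
```

Run:
```python
from h import *
p,d=read_camera("top"); P=cloud("top",d); np.savez("hov_top.npz",p=p,P=P)
crop("top",p,[.462,.12,.115],27,14,"fit1.png")
p2,d2=read_camera("scene"); P2=cloud("scene",d2)
for cam,P in(("top",P),("scene",P2)):
    print(cam,[(round(s["p"],2),w(cam,s["at"]).round(4).tolist()) for n in("worm_top","wrench_mouth","wrench_grip") for s in spot_point(n,cam)][:3])
    M=np.array([469.4,94.5]); a=np.radians(-70)
    q=P[(abs(P[...,0]-.46)<.09)&(abs(P[...,1]-.12)<.09)&(P[...,2]>.106)&(P[...,2]<.124)]*1000
    u=q[:,:2]-M; mx=u@[np.cos(a),np.sin(a)]; my=u@[-np.sin(a),np.cos(a)]
    for nm,f in(("fixed",(mx>2)&(mx<14)&(my<-8)&(my>-45)),("mov",(mx>2)&(mx<14)&(my>15)&(my<55))): print(nm,np.percentile(my[f],[3,50,97]).round(1),mx[(my<-15) if nm=="fixed" else (my>20)].max().round(1))
    f=(abs(my+0)<12)&(mx>-62)&(mx<-33)&(q[:,2]>114.5); print("worm",f.sum(),np.percentile(mx[f],[3,50,97]).round(1),np.percentile(my[f],[3,97]).round(1))
```

```text
top [(0.24, [0.7608, 0.173, 0.0002]), (0.67, [0.4611, 0.1883, 0.1055])]
fixed [-35.3 -22.5  -9.8] 22.8
mov [20.1 27.  36. ] 23.6
worm 46 [-52.6 -45.4 -38.4] [-10.1   8.8]
scene [(0.65, [0.4606, 0.1878, 0.1085]), (0.19, [0.5932, -0.0065, 0.1182]), (0.82, [0.4591, 0.1884, 0.1082])]
fixed [-29.6 -18.2  -9.8] 24.6
mov [24.6 35.6 39.8] 24.2
worm 19 [-57.5 -42.6 -38.2] [-7.  10.6]
```

View pics/fit1.png

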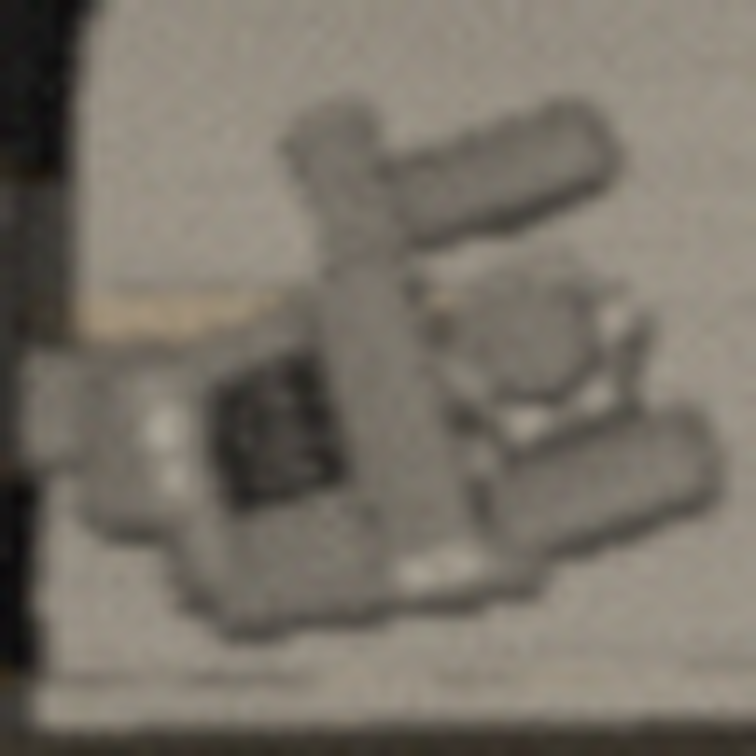

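Wrench lies flat around the nut, faces parallel; worm at crop px (275,430) → world about (453,140). Go over the worm with closed fingers, tool y along the drag.

```bash
python3 -m creep '{"grip":[20,0,0,0,0,0,0,0],"travel":[[0,0,-0.02],[0,0,-0.02],[0,0,-0.02],[0,0,-0.02],[0,0,-0.02],[0,0,-0.02],[0,0,-0.02],[0,0,-0.02]],"dr":[[0,0,0],[0,0,0.17],[0,0,0.34],[0,0,0.51],[0,0,0.68],[0,0,0.85],[0,0,1.02],[0,0,1.18]]}' 15
python3 -c "
from h import *
go((449.6,149.4,150,20))"
```

```text
t: 43.02
tcp_pos: [0.4588, 0.1878, 0.1895]
eef_rot: [-0.0, 0.985, 0.17, -0.0]
force: [-0.0, 0.3, 0.0]
opening: 0.0006
grasp_force: 0.0
now [458.8 187.8 189.5] yaw 19.6 t 43.0 open 0.6 F [-0.   0.3  0. ]
(449.6, 149.4, 150, 20) travel [-0.0215, 0.0331, 0.0395] dr [-0.0, 0.001, -0.007]
```

```bash
python3 -m creep '{"grip":[0,0,0,0,0,0],"travel":[[-0.01,0.015,0],[-0.0215,0.033,0],[-0.0215,0.033,0.02],[-0.0215,0.033,0.045],[-0.0215,0.033,0.058],[-0.0215,0.033,0.06]],"dr":[[0,0,-0.007],[0,0,-0.007],[0,0,-0.007],[0,0,-0.007],[0,0,-0.007],[0,0,-0.007]]}'; python3 -m creep '{"grip":[0,0,0,0],"travel":[[0,0,0.001],[0,0,0.0025],[0,0,0.0035],[0,0,0.0035]],"dr":[[0,0,0],[0,0,0],[0,0,0],[0,0,0]]}'; python3 -c "
from h import *
go((449.6,149.4,125.5,20))"
```

```text
t: 43.78
tcp_pos: [0.4496, 0.1487, 0.1296]
eef_rot: [0.0, 0.984, 0.177, -0.001]
force: [-1.1, -0.3, 0.8]
opening: 0.0006
grasp_force: 0.0
t: 44.28
tcp_pos: [0.45, 0.1496, 0.1266]
eef_rot: [-0.0, 0.984, 0.177, 0.0]
force: [0.6, 1.3, -0.8]
opening: 0.0002
grasp_force: 0.0
now [450.  149.6 126.6] yaw 20.3 t 44.3 open 0.2 F [ 0.6  1.3 -0.8]
(449.6, 149.4, 125.5, 20) travel [-0.0005, 0.0, 0.0011] dr [-0.0, -0.0, 0.006]
```

```bash
python3 -m creep '{"grip":[0,0,0],"travel":[[0,0,0.0005],[0,0,0.001],[0,0,0.001]],"dr":[[0,0,0],[0,0,0],[0,0,0]]}' | egrep "tcp|force"; python3 -m creep '{"grip":[0,0,0],"travel":[[0,0,0.0007],[0,0,0.0007],[0,0,0.0007]],"dr":[[0,0,0],[0,0,0],[0,0,0]]}'| egrep "tcp|force"; python3 -m creep '{"grip":[0,0,0],"travel":[[0,0,0.0006],[0,0,0.0006],[0,0,0.0006]],"dr":[[0,0,0],[0,0,0],[0,0,0]]}'| egrep "tcp|force"
```

```text
tcp_pos: [0.45, 0.1495, 0.1255]
force: [0.3, 0.0, 0.3]
grasp_force: 0.0
tcp_pos: [0.4501, 0.1496, 0.125]
force: [-2.1, -1.3, 4.7]
grasp_force: 2.1
tcp_pos: [0.4501, 0.1499, 0.1247]
force: [-3.8, -1.4, 7.9]
grasp_force: 4.2
```

```bash
python3 -m creep '{"grip":[0,0,0,0,0,0,0,0],"travel":[[0,0,0.0003],[0,0.003,0.0003],[0,0.006,0.0003],[0,0.009,0.0003],[0,0.012,0.0003],[0,0.015,0.0003],[0,0.018,0.0003],[0,0.02,0.0003]],"dr":[[0,0,0],[0,0,0],[0,0,0],[0,0,0],[0,0,0],[0,0,0],[0,0,0],[0,0,0]]}'
python3 -m creep '{"grip":[0,0,0],"travel":[[0,0,-0.003],[0,0,-0.01],[0,0,-0.01]],"dr":[[0,0,0],[0,0,0],[0,0,0]]}'
cat > jaw.py <<'E'
from h import *
for cam in("top","scene"):
    p,d=read_camera(cam); P=cloud(cam,d)
    M=np.array([469.4,94.5]); a=np.radians(-70)
    q=P[(abs(P[...,0]-.46)<.09)&(abs(P[...,1]-.12)<.09)&(P[...,2]>.106)&(P[...,2]<.124)]*1000
    u=q[:,:2]-M; mx=u@[np.cos(a),np.sin(a)]; my=u@[-np.sin(a),np.cos(a)]
    for nm,f in(("fixed",(mx>2)&(mx<16)&(my<-8)&(my>-45)),("mov",(mx>2)&(mx<16)&(my>14)&(my<55))): print(cam,nm,f.sum(),np.percentile(my[f],[3,50,97]).round(1) if f.sum()>5 else "")
    crop(cam,p,[.462,.12,.115],27,14,f"jaw_{cam}.png")
go()
E
python3 jaw.py
```

```text
t: 46.4
tcp_pos: [0.4574, 0.1311, 0.1247]
eef_rot: [-0.001, 0.984, 0.177, 0.001]
force: [-1.9, -1.3, 18.2]
opening: 0.0008
grasp_force: 9.4
t: 46.78
tcp_pos: [0.4572, 0.1309, 0.1343]
eef_rot: [-0.0, 0.984, 0.177, 0.0]
force: [0.5, 0.4, -0.1]
opening: 0.0002
grasp_force: 0.0
top fixed 43 [-35.4 -28.1 -11.8]
top mov 40 [17.3 24.3 31.7]
scene fixed 20 [-28.6 -16.8  -8.3]
scene mov 27 [14.5 29.2 35.1]
now [456.9 130.8 133.8] yaw 20.3 t 46.9 open 0.8 F [-0.   0.7  1. ]
```

```bash
python3 -m creep '{"grip":[0,0,0,0,0],"travel":[[0,-0.01,0],[0,-0.02,0],[0,-0.02,0.007],[0,-0.02,0.0097],[0,-0.02,0.0097]],"dr":[[0,0,0],[0,0,0],[0,0,0],[0,0,0],[0,0,0]]}' | egrep "tcp|force"
python3 -m creep '{"grip":[0,0,0,0,0],"travel":[[0,0.003,0],[0,0.006,0],[0,0.009,0],[0,0.011,0],[0,0.011,0]],"dr":[[0,0,0],[0,0,0],[0,0,0],[0,0,0],[0,0,0]]}'| egrep "tcp|force"
python3 -m creep '{"grip":[0,0,0,0],"travel":[[0,0.003,-0.0003],[0,0.006,-0.0003],[0,0.009,-0.0003],[0,0.009,-0.0003]],"dr":[[0,0,0],[0,0,0],[0,0,0],[0,0,0]]}'| egrep "tcp|force"
python3 -m creep '{"grip":[0,0,0],"travel":[[0,0,-0.003],[0,0,-0.01],[0,0,-0.01]],"dr":[[0,0,0],[0,0,0],[0,0,0]]}' |egrep "tcp|^t"
python3 jaw.py
```

```text
tcp_pos: [0.4497, 0.1503, 0.1245]
force: [-5.0, 3.2, 7.9]
grasp_force: 4.3
tcp_pos: [0.454, 0.1396, 0.1255]
force: [-7.0, -0.0, 17.8]
grasp_force: 9.3
tcp_pos: [0.4574, 0.1306, 0.125]
force: [-1.6, -0.4, 7.2]
grasp_force: 3.7
t: 49.0
tcp_pos: [0.4573, 0.1308, 0.135]
top fixed 44 [-35.9 -28.1 -11.6]
top mov 36 [14.4 21.1 28.6]
scene fixed 23 [-30.5 -18.5  -8.5]
scene mov 25 [14.2 26.5 32.2]
now [456.9 130.8 134.5] yaw 20.3 t 49.1 open 0.6 F [ 0.9  0.3 -0.5]
```

```bash
python3 -m creep '{"grip":[0,0,0,0,0],"travel":[[0,-0.01,0],[0,-0.017,0],[0,-0.017,0.007],[0,-0.017,0.0098],[0,-0.017,0.0098]],"dr":[[0,0,0],[0,0,0],[0,0,0],[0,0,0],[0,0,0]]}' | egrep "tcp|force"
python3 -m creep '{"grip":[0,0,0,0,0],"travel":[[0,0.003,-0.0003],[0,0.005,-0.0005],[0,0.007,-0.0005],[0,0.009,-0.0005],[0,0.009,-0.0005]],"dr":[[0,0,0],[0,0,0],[0,0,0],[0,0,0],[0,0,0]]}'| egrep "tcp|force"
python3 -m creep '{"grip":[0,0,0,0],"travel":[[0,0.003,0],[0,0.006,0.0002],[0,0.008,0.0003],[0,0.008,0.0003]],"dr":[[0,0,0],[0,0,0],[0,0,0],[0,0,0]]}'| egrep "tcp|force"
python3 -m creep '{"grip":[0,0,0],"travel":[[0,0,-0.003],[0,0,-0.01],[0,0,-0.01]],"dr":[[0,0,0],[0,0,0],[0,0,0]]}' |egrep "tcp|^t"
python3 jaw.py
```

```text
tcp_pos: [0.4509, 0.1471, 0.1251]
force: [-4.4, 1.5, 7.9]
grasp_force: 4.5
tcp_pos: [0.4542, 0.1384, 0.1257]
force: [-4.4, 0.8, 9.8]
grasp_force: 4.9
tcp_pos: [0.4575, 0.1311, 0.1253]
force: [-0.6, 1.9, 5.4]
grasp_force: 2.5
t: 51.22
tcp_pos: [0.4572, 0.1306, 0.1354]
top fixed 44 [-35.7 -28.1 -11.8]
top mov 34 [14.1 20.5 27.4]
scene fixed 24 [-29.8 -19.2  -9.2]
scene mov 23 [14.1 24.8 31. ]
now [456.9 130.6 134.9] yaw 20.3 t 51.3 open 0.6 F [ 0.5 -0.3  0.8]
```

View pics/jaw_top.png

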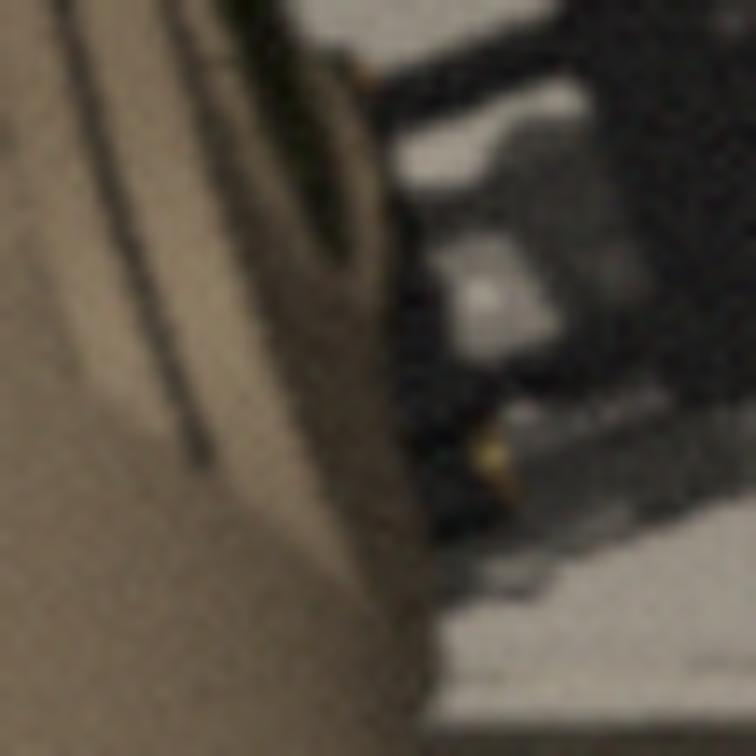

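The arm hides the jaws here; by depth the movable jaw has come ~8.7 mm. One more firm stroke to be sure it bears on the nut.

```bash
python3 -m creep '{"grip":[0,0,0,0,0],"travel":[[0,-0.01,0],[0,-0.018,0],[0,-0.018,0.007],[0,-0.018,0.0103],[0,-0.018,0.0103]],"dr":[[0,0,0],[0,0,0],[0,0,0],[0,0,0],[0,0,0]]}' | egrep "tcp|force"
python3 -m creep '{"grip":[0,0,0,0,0],"travel":[[0,0.003,-0.0003],[0,0.005,-0.0005],[0,0.007,-0.0005],[0,0.009,-0.0005],[0,0.009,-0.0005]],"dr":[[0,0,0],[0,0,0],[0,0,0],[0,0,0],[0,0,0]]}'| egrep "tcp|force"
python3 -m creep '{"grip":[0,0,0,0],"travel":[[0,0.003,0.0002],[0,0.006,0.0005],[0,0.009,0.0007],[0,0.009,0.0007]],"dr":[[0,0,0],[0,0,0],[0,0,0],[0,0,0]]}'| egrep "tcp|force"
python3 -m creep '{"grip":[0,0,0,0],"travel":[[0,0,-0.003],[0,0,-0.02],[0,0,-0.05],[0,0,-0.06]],"dr":[[0,0,0],[0,0,0],[0,0,0],[0,0,0]]}' |egrep "tcp|^t"
python3 jaw.py
```

```text
tcp_pos: [0.4504, 0.1482, 0.1248]
force: [-3.4, 2.9, 7.3]
grasp_force: 3.7
tcp_pos: [0.4543, 0.1402, 0.1258]
force: [-2.4, 3.1, 6.5]
grasp_force: 3.6
tcp_pos: [0.4579, 0.1316, 0.1253]
force: [-0.1, 3.9, 8.4]
grasp_force: 3.6
t: 53.58
tcp_pos: [0.4576, 0.1305, 0.1855]
top fixed 53 [-34.9 -26.2 -16. ]
top mov 33 [14.5 20.6 27.4]
scene fixed 22 [-28.2 -18.2  -8.9]
scene mov 24 [14.3 26.  31. ]
now [457.3 130.7 184.8] yaw 20.3 t 53.7 open 0.6 F [-0.2  0.   0.3]
```

```bash
python3 -c "
from h import *
go((459.5,187,180,87.5))"
python3 -m creep '{"grip":[55,55,55,55,55,55,55,55],"travel":[[0,0,0],[0.004,-0.01,0],[0.008,-0.02,0],[0.012,-0.03,0],[0.016,-0.04,0],[0.02,-0.05,0],[0.0215,-0.0523,0],[0.0215,-0.0523,0]],"dr":[[0,0,-0.15],[0,0,-0.3],[0,0,-0.45],[0,0,-0.6],[0,0,-0.75],[0,0,-0.9],[0,0,-1.05],[0,0,-1.173]]}'
python3 -m creep '{"grip":[55,55,55],"travel":[[0,0,0],[0,0,0],[0,0,0]],"dr":[[0,0,0],[0,0,0],[0,0,0]]}' | grep tcp
python3 - <<'E'
from h import *
go((459.5,187,110.5,87.5))
p,d=read_camera("top"); P=cloud("top",d); crop("top",p,[.462,.12,.115],27,14,"fit2.png")
q=P[(abs(P[...,0]-.46)<.04)&(P[...,1]>.2)&(P[...,1]<.32)&(P[...,2]>.1)&(P[...,2]<.118)]*1000; print(len(q),rect(q) if len(q)>9 else "")
E
```

```text
now [457.3 130.7 184.8] yaw 20.3 t 53.7 open 0.6 F [-0.2  0.   0.3]
(459.5, 187, 180, 87.5) travel [0.0216, -0.0521, 0.0049] dr [0.0, -0.001, -1.173]
t: 54.68
tcp_pos: [0.4583, 0.1872, 0.1828]
eef_rot: [-0.0, 0.72, 0.694, -0.001]
force: [-0.8, -0.4, 0.2]
opening: 0.0478
grasp_force: 0.0
tcp_pos: [0.4588, 0.1872, 0.1842]
now [458.8 187.2 184.2] yaw 87.4 t 55.0 open 48.0 F [ 0.1 -0.1 -0.7]
(459.5, 187, 110.5, 87.5) travel [-0.0001, 0.0007, 0.0737] dr [-0.0, -0.0, -0.001]
0
```

View pics/fit2.png

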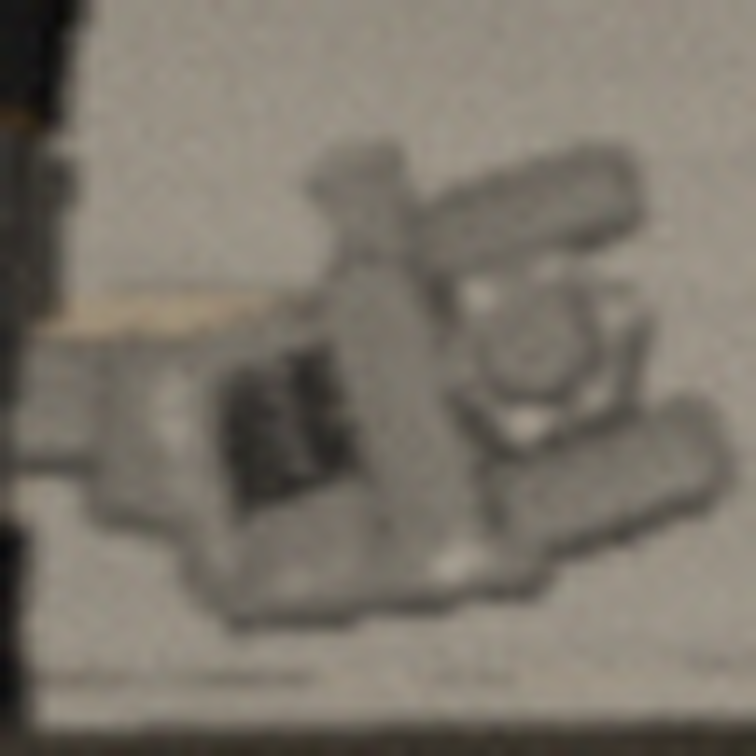

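Jaws now bear on both flats (px (535,270) and (560,440)). Grip the handle and turn clockwise about the nut.

```bash
python3 -m creep '{"grip":[55,55,55,55,55,55],"travel":[[0,0.0007,0.02],[0,0.0007,0.045],[0,0.0007,0.063],[0,0.0007,0.07],[0,0.0007,0.073],[0,0.0007,0.073]],"dr":[[0,0,0],[0,0,0],[0,0,0],[0,0,0],[0,0,0],[0,0,0]]}' | egrep "tcp|force"
python3 -m creep '{"grip":[0,0,0,0,0,0,0,0],"travel":[[0,0,0],[0,0,0],[0,0,0],[0,0,0],[0,0,0],[0,0,0],[0,0,0],[0,0,0]],"dr":[[0,0,0],[0,0,0],[0,0,0],[0,0,0],[0,0,0],[0,0,0],[0,0,0],[0,0,0]]}' 40
python3 -c "
from h import *
go((459.3,186.4,110,87.5)); print(tool()[2]['moment'])"
```

```text
tcp_pos: [0.4599, 0.1874, 0.1119]
force: [-0.8, 0.1, -0.1]
grasp_force: 0.0
t: 56.85
tcp_pos: [0.4598, 0.1873, 0.1116]
eef_rot: [-0.0, 0.722, 0.692, 0.0]
force: [0.7, 0.4, 2.8]
opening: 0.0213
grasp_force: 40.0
now [459.8 187.3 111.6] yaw 87.5 t 56.9 open 21.3 F [0.7 0.4 2.8]
(459.3, 186.4, 110, 87.5) travel [-0.0009, -0.0004, 0.0016] dr [0.0, -0.001, 0.001]
[-0.13680777 -0.1623563  -0.07143021]
```

```bash
python3 -m creep '{"grip":[0,0,0,0,0,0,0],"travel":[[0.0006,0.0047,0],[0.0009,0.0094,0],[0.001,0.0141,0],[0.0009,0.0188,0],[0.0006,0.0234,0],[0,0.0281,0],[0,0.0281,0]],"dr":[[0,0,0.05],[0,0,0.1],[0,0,0.15],[0,0,0.2],[0,0,0.25],[0,0,0.3],[0,0,0.3]]}'
python3 -c "
from h import *
go(); print(tool()[2]['moment'])"
```

```text
t: 57.72
tcp_pos: [0.4874, 0.1857, 0.1116]
eef_rot: [-0.0, 0.818, 0.576, -0.001]
force: [-2.2, -2.0, 6.6]
opening: 0.0212
grasp_force: 40.0
now [487.4 185.7 111.6] yaw 70.3 t 57.7 open 21.2 F [-2.2 -2.   6.6]
[-0.55214098  0.62730708  0.09218634]
```

```bash
python3 -m creep '{"grip":[0,0,0,0,0,0,0],"travel":[[0.0006,0.0047,0],[0.0009,0.0094,0],[0.001,0.0141,0],[0.0009,0.0188,0],[0.0006,0.0234,0],[0,0.0281,0],[0,0.0281,0]],"dr":[[0,0,0.05],[0,0,0.1],[0,0,0.15],[0,0,0.2],[0,0,0.25],[0,0,0.3],[0,0,0.3]]}' | egrep "tcp|force"
python3 -m creep '{"grip":[0,0,0,0,0],"travel":[[0.0006,0.0047,0],[0.0009,0.0094,0],[0.001,0.0141,0],[0.0009,0.0188,0],[0.0009,0.0188,0]],"dr":[[0,0,0.05],[0,0,0.1],[0,0,0.15],[0,0,0.2],[0,0,0.2]]}' | egrep "tcp|force"
python3 -c "
from h import *
go(); print(tool()[2]['moment'])"
```

```text
tcp_pos: [0.5134, 0.176, 0.1116]
force: [-5.9, -2.7, 9.3]
grasp_force: 40.0
tcp_pos: [0.5286, 0.1655, 0.1116]
force: [-8.2, -2.8, 10.5]
grasp_force: 40.0
now [528.6 165.5 111.6] yaw 41.7 t 59.2 open 21.2 F [-8.2 -2.8 10.5]
[-0.80707065  1.7890318   0.16030957]
```

```bash
python3 -m creep '{"grip":[0,0,0,0],"travel":[[-0.0018,0,-0.0008],[-0.0014,0.0047,-0.0008],[-0.0011,0.0094,-0.0008],[-0.0011,0.0094,-0.0008]],"dr":[[0,0,0],[0,0,0.05],[0,0,0.1],[0,0,0.1]]}' | egrep "tcp|force"
python3 -c "
from h import *
go(); print(tool()[2]['moment'])"
python3 -m creep '{"grip":[0,0,0],"travel":[[0.0006,0.0047,0],[0.0009,0.0094,0],[0.0009,0.0094,0]],"dr":[[0,0,0.05],[0,0,0.1],[0,0,0.1]]}' | egrep "tcp|force"
python3 -c "
from h import *
go(); print(tool()[2]['moment'])"
```

```text
tcp_pos: [0.5355, 0.1587, 0.112]
force: [3.0, 2.3, -2.6]
grasp_force: 40.0
now [535.5 158.7 112. ] yaw 36.0 t 59.7 open 21.0 F [ 3.   2.3 -2.6]
[ 0.53644626 -0.73933686  0.03672413]
tcp_pos: [0.5416, 0.1515, 0.1121]
force: [4.0, 2.9, -4.1]
grasp_force: 40.0
now [541.6 151.5 112.1] yaw 30.3 t 60.1 open 21.3 F [ 4.   2.9 -4.1]
[ 0.49608526 -0.88138189 -0.00614174]
```

```bash
for i in 1 2 3; do python3 -m creep '{"grip":[0,0,0],"travel":[[0.0003,0.0023,0.0001],[0.0006,0.0047,0.0002],[0.0006,0.0047,0.0002]],"dr":[[0,0,0.025],[0,0,0.05],[0,0,0.05]]}' | egrep "tcp|force|t:"; python3 -c "
from h import *
go(); print(tool()[2]['moment'])"; done
```

```text
t: 60.48
tcp_pos: [0.5442, 0.1478, 0.112]
eef_rot: [-0.0, 0.972, 0.237, -0.0]
force: [1.9, 4.2, -3.2]
grasp_force: 40.0
now [544.2 147.8 112. ] yaw 27.4 t 60.5 open 21.3 F [ 1.9  4.2 -3.2]
[ 0.95537137 -0.37568507  0.05349593]
t: 60.85
tcp_pos: [0.5467, 0.1438, 0.1117]
eef_rot: [-0.0, 0.977, 0.212, -0.0]
force: [1.7, 5.1, -2.8]
grasp_force: 40.0
now [546.7 143.8 111.7] yaw 24.5 t 60.9 open 21.2 F [ 1.7  5.1 -2.8]
[ 1.03418005 -0.07368961 -0.09359917]
t: 61.22
tcp_pos: [0.5489, 0.1399, 0.1117]
eef_rot: [-0.001, 0.982, 0.188, -0.001]
force: [-1.4, 4.2, 0.3]
grasp_force: 40.0
now [548.9 139.9 111.7] yaw 21.6 t 61.2 open 21.3 F [-1.4  4.2  0.3]
[ 0.95043862  0.38079198 -0.11964177]
```

```bash
for i in 1 2; do python3 -m creep '{"grip":[0,0,0],"travel":[[0.0003,0.0023,0],[0.0006,0.0047,0],[0.0006,0.0047,0]],"dr":[[0,0,0.025],[0,0,0.05],[0,0,0.05]]}' | egrep "tcp|force|t:"; python3 -c "
from h import *
go(); print(tool()[2]['moment'])"; done
python3 - <<'E'
from h import *
p,d=read_camera("top"); crop("top",p,[.48,.10,.115],27,14,"turn1.png")
E
```

```text
t: 61.6
tcp_pos: [0.551, 0.1359, 0.1117]
eef_rot: [-0.001, 0.987, 0.163, -0.001]
force: [-2.3, 3.4, 0.9]
grasp_force: 40.0
now [551.  135.9 111.7] yaw 18.8 t 61.6 open 21.2 F [-2.3  3.4  0.9]
[ 0.98187559  0.72262488 -0.0578398 ]
t: 61.98
tcp_pos: [0.5527, 0.1318, 0.1116]
eef_rot: [-0.001, 0.99, 0.138, -0.001]
force: [-4.3, 5.8, 2.1]
grasp_force: 40.0
now [552.7 131.8 111.6] yaw 15.9 t 62.0 open 21.4 F [-4.3  5.8  2.1]
[ 1.10107293  1.04914617 -0.08909058]
```

View pics/turn1.png

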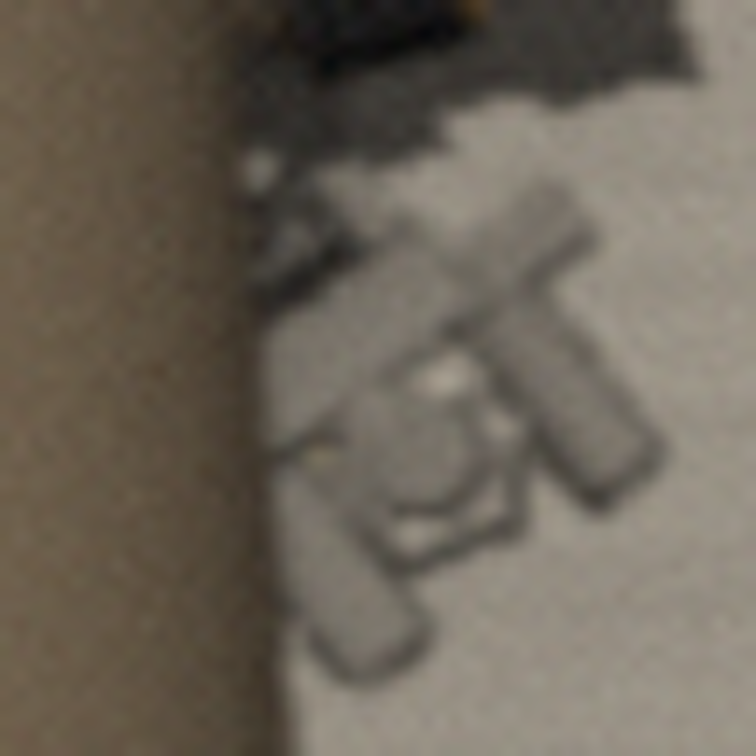

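The nut's visible edge (400,565)-(515,525) is at ~20°, i.e. ~58–60° turned = its stop, while the jaws have sprung ~12° further: the nut is at its stop and I was overloading. Ease back to alignment and check the force.

```bash
python3 -m creep '{"grip":[0,0,0,0],"travel":[[-0.0008,-0.0046,0],[-0.0019,-0.0092,0],[-0.0019,-0.0092,0],[-0.0019,-0.0092,0]],"dr":[[0,0,-0.05],[0,0,-0.1],[0,0,-0.1],[0,0,-0.1]]}' | egrep "tcp|force"
python3 -c "
from h import *
go(); print(tool()[2]['moment'])"
python3 -m creep '{"grip":[0,0,0,0],"travel":[[-0.0008,-0.0046,0],[-0.0015,-0.0074,0],[-0.0015,-0.0074,0],[-0.0015,-0.0074,0]],"dr":[[0,0,-0.05],[0,0,-0.08],[0,0,-0.08],[0,0,-0.08]]}' | egrep "tcp|force"
python3 -c "
from h import *
go(); print(tool()[2]['moment'])"
```

```text
tcp_pos: [0.5491, 0.1396, 0.1116]
force: [-2.7, 4.8, 0.5]
grasp_force: 40.1
now [549.1 139.6 111.6] yaw 21.6 t 62.5 open 21.8 F [-2.7  4.8  0.5]
[ 0.99869374  0.75831766 -0.26534608]
tcp_pos: [0.5455, 0.1458, 0.1117]
force: [-0.2, 4.5, -0.8]
grasp_force: 40.0
now [545.5 145.8 111.7] yaw 26.2 t 63.0 open 21.2 F [-0.2  4.5 -0.8]
[ 0.92142623 -0.12884687 -0.17843863]
```

```bash
python3 -m creep '{"grip":[50,50,50,50,50,50,50,50],"travel":[[0,0,0],[0,0,0],[0,0,0],[0,0,0],[0,0,-0.02],[0,0,-0.06],[0,0,-0.1],[0,0,-0.14]],"dr":[[0,0,0],[0,0,0],[0,0,0],[0,0,0],[0,0,0],[0,0,0],[0,0,0],[0,0,0]]}' | egrep "tcp|force"
python3 -m creep '{"grip":[50,50,50,50,50],"travel":[[0.05,-0.03,-0.02],[0.1,-0.06,-0.04],[0.15,-0.08,-0.04],[0.18,-0.08,-0.04],[0.18,-0.08,-0.04]],"dr":[[0,0,0],[0,0,0],[0,0,0],[0,0,0],[0,0,0]]}' | egrep "tcp|force"
python3 - <<'E'
from h import *
go()
p,d=read_camera("top"); P=cloud("top",d); np.savez("t2.npz",p=p,P=P); crop("top",p,[.50,.115,.115],34,11,"turn2.png")
p,d=read_camera("scene"); np.savez("s2.npz",p=p,P=cloud("scene",d))
E
```

```text
tcp_pos: [0.5452, 0.1456, 0.2529]
force: [0.8, -0.0, 0.1]
grasp_force: 0.0
tcp_pos: [0.6723, 0.2977, 0.2893]
force: [-0.3, 0.0, -1.3]
grasp_force: 0.0
now [672.3 297.7 289.3] yaw 26.3 t 64.7 open 43.2 F [-0.3  0.  -1.3]
```

View pics/turn2.png

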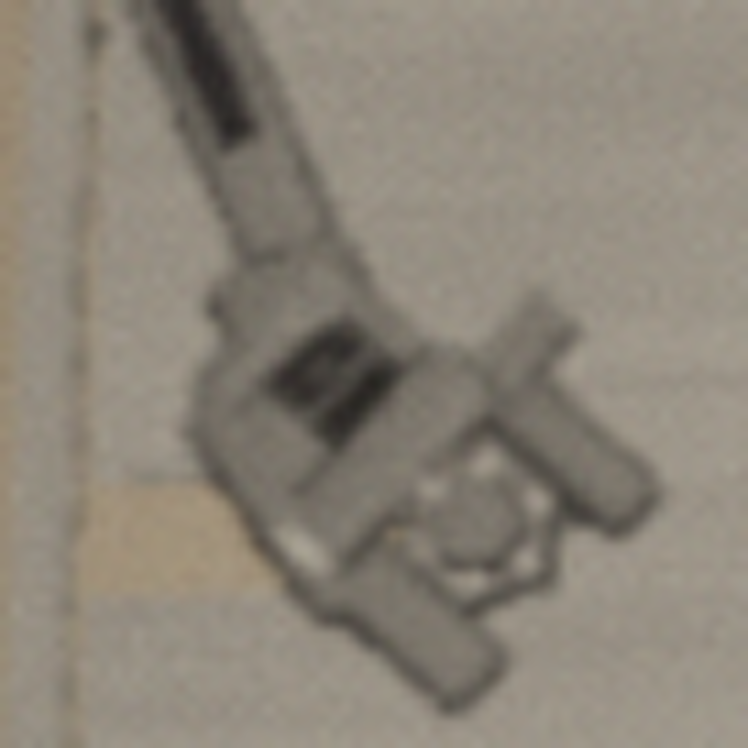

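```bash
cat > gap.py <<'E'
from h import *
import sys
def gap(P,M,hint,lo=.1075,hi=.1165):
    # dir of jaws by best contrast: brute search
    q=P[(np.hypot(P[...,0]*1000-M[0],P[...,1]*1000-M[1])<75)&(P[...,2]>lo)&(P[...,2]<hi)]*1000
    best=None
    for a in np.arange(hint-12,hint+12.1,.5):
        r=np.radians(a); u=q[:,:2]-M; mx=u@[np.cos(r),np.sin(r)]; my=u@[-np.sin(r),np.cos(r)]
        f=(mx>-8)&(mx<18)
        a1=np.sort(my[f&(my<-12.5)]); a2=np.sort(my[f&(my>11.5)])
        if len(a1)<15 or len(a2)<15: continue
        w1=np.ptp(np.percentile(a1,[4,96]))+np.ptp(np.percentile(a2,[4,96]))
        if best is None or w1<best[0]: best=(w1,a,np.percentile(a1,[4,50,96]).round(1),np.percentile(a2,[4,50,96]).round(1))
    return best
for f in sys.argv[2:]:
    P=np.load(f)["P"]
    b=gap(P,np.array([469.4,94.5]),float(sys.argv[1])); print(f,b,"outer",(b[3][2]-b[2][0]).round(1),"mid-mid",(b[3][1]-b[2][1]).round(1))
E
python3 gap.py -132 t2.npz s2.npz; python3 gap.py -70 hov_top.npz
```

```text
t2.npz (np.float64(31.118160975465052), np.float64(-130.5), array([-32.3, -24.4, -16. ]), array([17.5, 24.9, 32.2])) outer 64.5 mid-mid 49.3
hov_top.npz (np.float64(33.56203476806029), np.float64(-73.0), array([-35. , -26.4, -16.3]), array([20.8, 27.7, 35.7])) outer 70.7 mid-mid 54.1Traceback (most recent call last):
  File "gap.py", line 17, in <module>
    b=gap(P,np.array([469.4,94.5]),float(sys.argv[1])); print(f,b,"outer",(b[3][2]-b[2][0]).round(1),"mid-mid",(b[3][1]-b[2][1]).round(1))
                                                                           ~^^^
TypeError: 'NoneType' object is not subscriptable
```

Jaws and nut look parallel here (px nut (482,525)), but the gap measures ~33–35 mm, so the jaws were not tight and, a hexagon repeating every 60°, the picture can't prove the nut turned. Re-fit the jaws in this position, then test the nut by turning.

Run:
```python
from h import *
P=np.load("t2.npz")["P"]; M=np.array([469.4,94.5]); r=np.radians(-130.5)
q=P[(np.hypot(P[...,0]*1000-M[0],P[...,1]*1000-M[1])<80)&(P[...,2]>.105)&(P[...,2]<.125)]*1000
u=q[:,:2]-M; mx=u@[np.cos(r),np.sin(r)]; my=u@[-np.sin(r),np.cos(r)]
print("tips",mx[(abs(my)>17)].max().round(1)); f=(abs(my)<13)&(mx>-64)&(mx<-32)&(q[:,2]>114.8); print("worm",f.sum(),np.percentile(mx[f],[4,50,96]).round(1),np.percentile(my[f],[4,96]).round(1))
f=(abs(my)<5)&(mx<-15)&(mx>-36); print("throat",np.sort(mx[f])[-4:].round(1))
# handle line
h=P[(P[...,2]>.104)&(P[...,2]<.118)&(P[...,0]>.53)&(P[...,0]<.66)&(P[...,1]>.08)&(P[...,1]<.25)]*1000
print(len(h),rect(h))
w0=M-48.5*np.array([np.cos(r),np.sin(r)]); s=w0-9*np.array([np.cos(r),np.sin(r)]); print(w0,s)
go((*s,190,139.5))
```

```text
tips 27.3
worm 46 [-57.8 -42.1 -35.1] [-6.6 12.5]
throat [-17.3 -15.7 -15.4 -15. ]
486 (array([590007.7, 160759.8]), array([113385.7,  88787.8]), -7.7)
[500.89823034 131.37968933] [506.74326278 138.22334302]
now [671.5 296.4 291.3] yaw 26.2 t 64.8 open 43.3 F [-0.3 -0.4  0.6]
(np.float64(506.7432627789855), np.float64(138.22334302200179), 190, 139.5) travel [-0.2176, 0.0692, 0.1014] dr [-0.0, 0.001, -1.978]
```

```bash
python3 -m creep '{"grip":[0,0,0,0,0,0,0,0],"travel":[[-0.03,0.01,0],[-0.06,0.02,0],[-0.09,0.03,0.01],[-0.12,0.04,0.03],[-0.15,0.05,0.05],[-0.18,0.06,0.07],[-0.21,0.068,0.09],[-0.2176,0.0692,0.1]],"dr":[[0,0,-0.17],[0,0,-0.34],[0,0,-0.51],[0,0,-0.68],[0,0,-0.85],[0,0,-1.02],[0,0,-1.19],[0,0,-1.36]]}' 15 | egrep "tcp|open"
python3 -m creep '{"grip":[0,0,0,0,0,0],"travel":[[0,0,0],[0,0,0],[0,0,0],[0,0,0],[0,0,0],[0,0,0]],"dr":[[0,0,-0.16],[0,0,-0.32],[0,0,-0.48],[0,0,-0.618],[0,0,-0.618],[0,0,-0.618]]}' | egrep "tcp|open"
python3 -c "
from h import *
go((505.1,136.3,127,139.5))"
```

```text
tcp_pos: [0.5048, 0.1367, 0.1915]
opening: 0.0003
tcp_pos: [0.5066, 0.1386, 0.192]
opening: 0.0007
now [506.6 138.6 192. ] yaw 139.4 t 66.5 open 0.7 F [ 0.3  0.5 -0. ]
(505.1, 136.3, 127, 139.5) travel [-0.0003, -0.0028, 0.065] dr [0.001, -0.0, -0.002]
```

```bash
python3 -m creep '{"grip":[0,0,0,0,0,0],"travel":[[0,-0.0028,0.02],[0,-0.0028,0.04],[0,-0.0028,0.055],[0,-0.0028,0.063],[0,-0.0028,0.065],[0,-0.0028,0.065]],"dr":[[0,0,0],[0,0,0],[0,0,0],[0,0,0],[0,0,0],[0,0,0]]}' | egrep "tcp|force:"
python3 -m creep '{"grip":[0,0,0],"travel":[[0,0,0.001],[0,0,0.0018],[0,0,0.0018]],"dr":[[0,0,0],[0,0,0],[0,0,0]]}'| egrep "tcp|force:"
python3 -m creep '{"grip":[0,0,0],"travel":[[0,0,0.0005],[0,0,0.0005],[0,0,0.0005]],"dr":[[0,0,0],[0,0,0],[0,0,0]]}'| egrep "tcp|force:"
```

```text
tcp_pos: [0.5054, 0.1368, 0.127]
force: [-0.2, -0.4, 0.6]
grasp_force: 0.0
tcp_pos: [0.5053, 0.1368, 0.1251]
force: [-0.0, 0.0, 2.4]
grasp_force: 0.7
tcp_pos: [0.5055, 0.137, 0.1248]
force: [-0.6, 0.4, 5.1]
grasp_force: 2.6
```

```bash
python3 -m creep '{"grip":[0,0,0,0],"travel":[[0,0,0.0006],[0,-0.003,0.0005],[0,-0.006,0.0003],[0,-0.006,0.0003]],"dr":[[0,0,0],[0,0,0],[0,0,0],[0,0,0]]}' | egrep "tcp|force:"
python3 -m creep '{"grip":[0,0,0,0],"travel":[[0,-0.002,0],[0,-0.004,0],[0,-0.006,0],[0,-0.006,0]],"dr":[[0,0,0],[0,0,0],[0,0,0],[0,0,0]]}'| egrep "tcp|force:"
python3 -m creep '{"grip":[0,0,0,0],"travel":[[0,-0.002,0],[0,-0.004,0.0002],[0,-0.006,0.0004],[0,-0.006,0.0004]],"dr":[[0,0,0],[0,0,0],[0,0,0],[0,0,0]]}'| egrep "tcp|force:"
python3 -m creep '{"grip":[0,0,0,0],"travel":[[0,0,-0.003],[0,0,-0.01],[0,0,-0.01],[0,0,-0.01]],"dr":[[0,0,0],[0,0,0],[0,0,0],[0,0,0]]}' |egrep "tcp|^t"
python3 -c "
from h import *
p,d=read_camera('top'); np.savez('t3.npz',p=p,P=cloud('top',d))"; python3 gap.py -132 t3.npz
```

```text
tcp_pos: [0.5024, 0.1334, 0.1254]
force: [0.9, 3.0, 9.3]
grasp_force: 4.6
tcp_pos: [0.4986, 0.1291, 0.1257]
force: [0.9, 3.1, 10.5]
grasp_force: 5.7
tcp_pos: [0.4956, 0.1251, 0.1256]
force: [2.8, 5.4, 10.7]
grasp_force: 5.2
t: 70.0
tcp_pos: [0.4932, 0.1229, 0.1334]Traceback (most recent call last):
  File "gap.py", line 17, in <module>
    b=gap(P,np.array([469.4,94.5]),float(sys.argv[1])); print(f,b,"outer",(b[3][2]-b[2][0]).round(1),"mid-mid",(b[3][1]-b[2][1]).round(1))
                                                                           ~^^^
TypeError: 'NoneType' object is not subscriptable
```

```bash
python3 -m creep '{"grip":[0,0,0,0,0],"travel":[[0,0.009,0],[0,0.018,0],[0,0.018,0.007],[0,0.018,0.0098],[0,0.018,0.0098]],"dr":[[0,0,0],[0,0,0],[0,0,0],[0,0,0],[0,0,0]]}' | egrep "tcp|force:"
python3 -m creep '{"grip":[0,0,0,0],"travel":[[0,0,0],[0,-0.003,0],[0,-0.006,0],[0,-0.006,0]],"dr":[[0,0,0],[0,0,0],[0,0,0],[0,0,0]]}' | egrep "tcp|force:"
python3 -m creep '{"grip":[0,0,0,0],"travel":[[0,-0.002,0],[0,-0.004,0],[0,-0.006,0],[0,-0.006,0]],"dr":[[0,0,0],[0,0,0],[0,0,0],[0,0,0]]}'| egrep "tcp|force:"
python3 -m creep '{"grip":[0,0,0,0],"travel":[[0,-0.002,0],[0,-0.004,0.0002],[0,-0.006,0.0004],[0,-0.006,0.0004]],"dr":[[0,0,0],[0,0,0],[0,0,0],[0,0,0]]}'| egrep "tcp|force:"
python3 -m creep '{"grip":[0,0,0,0,0,0],"travel":[[0,0,-0.003],[0,0,-0.02],[0,0,-0.05],[0,0,-0.08],[0,0,-0.08],[0,0,-0.08]],"dr":[[0,0,0],[0,0,0],[0,0,0],[0,0,0],[0,0,0],[0,0,0]]}' |egrep "tcp|^t"
python3 -c "
from h import *
go((560,170,205,26))"
```

```text
tcp_pos: [0.5059, 0.1378, 0.1244]
force: [2.2, 4.3, 4.7]
grasp_force: 2.6
tcp_pos: [0.5025, 0.1335, 0.1252]
force: [2.7, 5.4, 9.7]
grasp_force: 5.2
tcp_pos: [0.4993, 0.129, 0.1257]
force: [4.2, 5.2, 11.0]
grasp_force: 5.6
tcp_pos: [0.4959, 0.1246, 0.1256]
force: [5.4, 6.5, 11.4]
grasp_force: 6.0
t: 72.92
tcp_pos: [0.493, 0.1226, 0.2031]
now [493.  122.6 203.1] yaw 139.5 t 72.9 open 0.7 F [-0.6 -1.2 -0.3]
(560, 170, 205, 26) travel [-0.0202, 0.0796, -0.002] dr [-0.001, 0.0, 1.982]
```

```bash
python3 -m creep '{"grip":[50,50,50,50,50,50,50,50],"travel":[[-0.02,0.08,0],[-0.02,0.08,0],[-0.02,0.08,0],[-0.02,0.08,0],[-0.02,0.08,0],[-0.02,0.08,0],[-0.02,0.08,0],[-0.02,0.08,0]],"dr":[[0,0,0.17],[0,0,0.34],[0,0,0.51],[0,0,0.68],[0,0,0.85],[0,0,1.02],[0,0,1.19],[0,0,1.36]]}' | egrep "tcp"
python3 -m creep '{"grip":[50,50,50,50,50,50],"travel":[[0,0,0],[0,0,0],[0,0,0],[0,0,0],[0,0,0],[0,0,0]],"dr":[[0,0,0.17],[0,0,0.34],[0,0,0.5],[0,0,0.61],[0,0,0.61],[0,0,0.61]]}' | egrep "tcp"
python3 - <<'E'
from h import *
go((546,146,111.5,27))
p,d=read_camera("top"); P=cloud("top",d); np.savez("t4.npz",p=p,P=P); p,d=read_camera("scene"); np.savez("s4.npz",p=p,P=cloud("scene",d))
for f in("t4","s4","t2","s2"):
    P=np.load(f+".npz")["P"].reshape(-1,3)*1000; P=P[(P[:,2]>106)&(P[:,2]<118)]
    a=np.radians(27)
    for _ in range(3):
        ex=np.array([np.cos(a),np.sin(a)]);ey=np.array([-ex[1],ex[0]]); u=P[:,:2]-[469.4,94.5]; l=u@ex; n=u@ey
        # handle centre expected at tool (l, -14): n = -14
        X=[];Y=[]
        for L in range(85,200,6):
            m=(abs(l-L)<3)&(abs(n+14)<18)
            if m.sum()>5 and 14<np.ptp(n[m])<27: X.append(L);Y.append((n[m].max()+n[m].min())/2)
        if len(X)<4: break
        a+=np.arctan(np.polyfit(X,Y,1)[0])
    print(f,len(X),np.degrees(a).round(1),np.median(Y).round(1) if Y else "", X[:1],X[-1:])
E
python3 gap.py -132 t4.npz
```

```text
tcp_pos: [0.5598, 0.1705, 0.2022]
tcp_pos: [0.5602, 0.1708, 0.2029]
now [560.2 170.8 202.9] yaw 26.8 t 74.7 open 43.4 F [-0.6  0.2 -0.5]
(546, 146, 111.5, 27) travel [-0.0237, 0.0157, 0.0914] dr [-0.0, 0.001, -0.003]
t4 0 27.0  [] []
s4 0 27.0  [] []
t2 0 27.0  [] []
s2 0 27.0  [] []
t4.npz (np.float64(31.79944664577576), np.float64(-129.5), array([-32.3, -23.9, -15.8]), array([15.3, 23.1, 30.6])) outer 62.9 mid-mid 47.0
```

```bash
python3 - <<'E'
from h import *
for f in("t4","s4"):
    P=np.load(f+".npz")["P"].reshape(-1,3)*1000; P=P[(P[:,2]>106)&(P[:,2]<118)]
    a=np.radians(27)
    for _ in range(3):
        ex=np.array([np.cos(a),np.sin(a)]);ey=np.array([-ex[1],ex[0]]); u=P[:,:2]-[469.4,94.5]; l=u@ex; n=u@ey
        X=[];Y=[]
        for L in range(85,205,5):
            m=(abs(l-L)<4)&(abs(n-14)<18)
            if m.sum()>4 and 12<np.ptp(n[m])<28: X.append(L);Y.append((n[m].max()+n[m].min())/2)
        if len(X)<4: break
        a+=np.arctan(np.polyfit(X,Y,1)[0])
    print(f,len(X),np.degrees(a).round(1),np.median(Y).round(1) if Y else "", X[:1],X[-1:])
E
python3 -m creep '{"grip":[55,55,55,55,55,55,55,55],"travel":[[-0.01,0.008,0.01],[-0.0237,0.0157,0.03],[-0.0237,0.0157,0.055],[-0.0237,0.0157,0.075],[-0.0237,0.0157,0.085],[-0.0237,0.0157,0.09],[-0.0237,0.0157,0.091],[-0.0237,0.0157,0.091]],"dr":[[0,0,0],[0,0,0],[0,0,0],[0,0,0],[0,0,0],[0,0,0],[0,0,0],[0,0,0]]}' | egrep "tcp|force"
python3 -m creep '{"grip":[0,0,0,0,0,0,0,0],"travel":[[0,0,0],[0,0,0],[0,0,0],[0,0,0],[0,0,0],[0,0,0],[0,0,0],[0,0,0]],"dr":[[0,0,0],[0,0,0],[0,0,0],[0,0,0],[0,0,0],[0,0,0],[0,0,0],[0,0,0]]}' 40
python3 -c "
from h import *
go(); print(tool()[2]['moment'])"
```

```text
t4 8 25.8 10.9 [85] [120]
s4 24 27.0 6.6 [85] [200]
tcp_pos: [0.5467, 0.1463, 0.1129]
force: [0.1, 0.6, -0.0]
grasp_force: 0.0
t: 76.78
tcp_pos: [0.5465, 0.1463, 0.1125]
eef_rot: [-0.0, 0.973, 0.231, 0.0]
force: [-0.1, -0.7, 2.1]
opening: 0.0215
grasp_force: 40.0
now [546.5 146.3 112.5] yaw 26.7 t 76.8 open 21.5 F [-0.1 -0.7  2.1]
[-0.0200386   0.25578206 -0.17894504]
```

```bash
for i in 1 2 3; do python3 -m creep '{"grip":[0,0,0],"travel":[[0.0003,0.0023,0],[0.0006,0.0046,0],[0.0006,0.0046,0]],"dr":[[0,0,0.025],[0,0,0.05],[0,0,0.05]]}' >/dev/null; python3 -c "
from h import *
go(); print(np.round(tool()[2]['moment'],2))"; done
```

```text
now [548.3 143.6 112.5] yaw 23.9 t 77.2 open 21.3 F [-4.5  3.3  4.7]
[0.69 1.21 0.19]
now [550.7 139.8 112.5] yaw 21.0 t 77.5 open 21.1 F [-5.6  2.9  4.5]
[0.75 1.24 0.21]
now [552.9 135.8 112.4] yaw 18.1 t 77.9 open 21.6 F [-5.   3.6  4.4]
[0.79 1.21 0.14]
```

```bash
cat > nutfit.py <<'E'
from h import *
import sys
K=camera_params("top")
def hexpts(a,z,r=34.64/2):
    t=np.radians(a+60*np.arange(6)); return np.stack([r*np.cos(t),r*np.sin(t),0*t+z],1)
def score(g,c,a,mask_dir=None):
    # mean outward gradient magnitude along bottom outline (top face hex edges)
    s=[]
    for z in(119,):
        H=hexpts(a,z); H[:,:2]+=c
        for i in range(6):
            A,B=H[i],H[(i+1)%6]; mid=(A+B)/2-[c[0],c[1],0]
            ang=np.degrees(np.arctan2(mid[1],mid[0]))
            if mask_dir is not None and abs((ang-mask_dir+180)%360-180)>62: continue
            pts=[pix("top",(A+(B-A)*f)/1000) for f in np.linspace(.08,.92,12)]
            n=pix("top",(A+B)/2000+np.array(mid/np.linalg.norm(mid))*.0+0)-pix("top",np.array([c[0],c[1],z])/1000); n/=np.linalg.norm(n)
            for p in pts:
                q1=cv2.getRectSubPix(g,(1,1),tuple((p-n*0.9).astype(np.float32).tolist()))[0,0]; q2=cv2.getRectSubPix(g,(1,1),tuple((p+n*0.9).astype(np.float32).tolist()))[0,0]
                s.append(float(q1)-float(q2))
    return np.mean(s)
def fit(p,md=None):
    g=cv2.cvtColor(p,cv2.COLOR_RGB2GRAY).astype(np.float32); out=[]
    for a in np.arange(-45,15,2.):
        best=max((score(g,(x,y),a,md),x,y) for x in np.arange(464,474,1.) for y in np.arange(88,98,1.)); out.append((round(best[0],1),a,best[1],best[2]))
    out.sort(reverse=True); return out[:4]
if __name__=="__main__":
    p,d=read_camera("top"); np.savez("t5.npz",p=p,P=cloud("top",d))
    for f,md in(("top",180-0),("t2",-130),("t4",-130),("t5",-140)): print(f,fit(np.load(f+".npz")["p"],md))
E
python3 nutfit.py; python3 gap.py -140 t5.npz
```

```text
t5.npz (np.float64(31.07100115624825), np.float64(-140.0), array([-32.1, -23.9, -16. ]), array([17. , 24.2, 32. ])) outer 64.1 mid-mid 48.1Traceback (most recent call last):
  File "nutfit.py", line 28, in <module>
    for f,md in(("top",180-0),("t2",-130),("t4",-130),("t5",-140)): print(f,fit(np.load(f+".npz")["p"],md))
                                                                            ~~~^^^^^^^^^^^^^^^^^^^^^^^^^^^
  File "nutfit.py", line 24, in fit
    best=max((score(g,(x,y),a,md),x,y) for x in np.arange(464,474,1.) for y in np.arange(88,98,1.)); out.append((round(best[0],1),a,best[1],best[2]))
  File "nutfit.py", line 24, in <genexpr>
    best=max((score(g,(x,y),a,md),x,y) for x in np.arange(464,474,1.) for y in np.arange(88,98,1.)); out.append((round(best[0],1),a,best[1],best[2]))
              ~~~~~^^^^^^^^^^^^^^
  File "nutfit.py", line 15, in score
    pts=[pix("top",(A+(B-A)*f)/1000) for f in np.linspace(.08,.92,12)]
         ~~~^^^^^^^^^^^^^^^^^^^^^^^^
  File "h.py", line 7, in pix
    c=camera_params(cam); q=np.array(c["intrinsics"])@(np.array(c["R"])@np.array(X)+np.array(c["t"])); return q[:2]/q[2]
ValueError: time passes only in moves, steps and waits
```

```bash
python3 - <<'E'
import re
s=open("nutfit.py").read()
s=s.replace('K=camera_params("top")','_c=camera_params("top"); _K=np.array(_c["intrinsics"]);_R=np.array(_c["R"]);_t=np.array(_c["t"])\ndef pix(cam,X):\n    q=_K@(_R@np.asarray(X)+_t); return q[:2]/q[2]')
s=s.replace("np.arange(464,474,1.)","np.arange(464,473,1.5)").replace("np.arange(88,98,1.)","np.arange(88,97,1.5)").replace("-45,15,2.","-45,15,3.").replace('p,d=read_camera("top"); np.savez("t5.npz",p=p,P=cloud("top",d))','pass')
open("nutfit.py","w").write(s)
E
time timeout 200 python3 nutfit.py
```

```text
top [(np.float64(32.8), np.float64(-9.0), np.float64(468.5), np.float64(92.5)), (np.float64(32.4), np.float64(-6.0), np.float64(468.5), np.float64(92.5)), (np.float64(31.5), np.float64(-12.0), np.float64(468.5), np.float64(92.5)), (np.float64(31.0), np.float64(-3.0), np.float64(468.5), np.float64(92.5))]
t2 [(np.float64(29.4), np.float64(-9.0), np.float64(468.5), np.float64(92.5)), (np.float64(29.3), np.float64(-12.0), np.float64(468.5), np.float64(92.5)), (np.float64(28.4), np.float64(-15.0), np.float64(468.5), np.float64(92.5)), (np.float64(28.1), np.float64(-6.0), np.float64(468.5), np.float64(94.0))]
t4 [(np.float64(20.1), np.float64(-9.0), np.float64(468.5), np.float64(94.0)), (np.float64(19.9), np.float64(-6.0), np.float64(468.5), np.float64(94.0)), (np.float64(19.9), np.float64(-12.0), np.float64(468.5), np.float64(94.0)), (np.float64(19.6), np.float64(-3.0), np.float64(468.5), np.float64(94.0))]
t5 [(np.float64(27.7), np.float64(-12.0), np.float64(468.5), np.float64(94.0)), (np.float64(27.7), np.float64(-15.0), np.float64(468.5), np.float64(92.5)), (np.float64(27.4), np.float64(-9.0), np.float64(468.5), np.float64(92.5)), (np.float64(26.5), np.float64(-18.0), np.float64(468.5), np.float64(92.5))]
real	0m2.682s
user	0m3.076s
sys	0m0.064s
```

The fits show the nut at yaw ≡ -8..-12° (stop predicts -8.25°), force flat at ~6 N while the jaw gap grows 2 mm: the nut has been at its stop since ψ≈29°, and overturning back-drove the worm. Turn back to ψ=29° (aligned), refit the jaws, and finish gently.

```bash
python3 -m creep '{"grip":[0,0,0,0,0,0],"travel":[[-0.0008,-0.0046,0],[-0.0019,-0.0091,0],[-0.003,-0.0135,0],[-0.0043,-0.0171,0],[-0.0043,-0.0171,0],[-0.0043,-0.0171,0]],"dr":[[0,0,-0.05],[0,0,-0.1],[0,0,-0.15],[0,0,-0.19],[0,0,-0.19],[0,0,-0.19]]}' | egrep "tcp|force:"
python3 -c "
from h import *
go((545,150,111.6,29)); print(np.round(tool()[2]['moment'],2))"
```

```text
tcp_pos: [0.5441, 0.1498, 0.1125]
force: [-0.6, 2.9, 3.0]
grasp_force: 39.9
now [544.1 149.8 112.5] yaw 29.0 t 78.7 open 21.6 F [-0.6  2.9  3. ]
(545, 150, 111.6, 29) travel [0.0009, 0.0002, 0.0009] dr [-0.001, -0.0, -0.001]
[ 0.62  0.23 -0.07]
```

```bash
python3 -m creep '{"grip":[45,45,45,45,45,45,45,45],"travel":[[0,0,0],[0,0,0],[0,0,0],[0,0,0],[0,0,-0.02],[0,0,-0.05],[0,0,-0.08],[0,0,-0.08]],"dr":[[0,0,0],[0,0,0],[0,0,0],[0,0,0],[0,0,0],[0,0,0],[0,0,0],[0,0,0]]}' | egrep "tcp|force:"
python3 -m creep '{"grip":[0,0,0,0,0,0,0,0],"travel":[[0,0,0],[0,0,0],[0,0,0],[0,0,0],[0,0,0],[0,0,0],[0,0,0],[0,0,0]],"dr":[[0,0,-0.17],[0,0,-0.34],[0,0,-0.51],[0,0,-0.68],[0,0,-0.85],[0,0,-1.02],[0,0,-1.19],[0,0,-1.36]]}' 15 | egrep "tcp|open"
python3 -m creep '{"grip":[0,0,0,0,0],"travel":[[0,0,0],[0,0,0],[0,0,0],[0,0,0],[0,0,0]],"dr":[[0,0,-0.16],[0,0,-0.32],[0,0,-0.48],[0,0,-0.604],[0,0,-0.604]]}' | egrep "tcp|open"
python3 -c "
from h import *
go((506.2,138,127,141.5))"
```

```text
tcp_pos: [0.5455, 0.1495, 0.1947]
force: [0.3, 0.3, -0.3]
grasp_force: 0.0
tcp_pos: [0.5438, 0.1491, 0.1914]
opening: 0.0003
tcp_pos: [0.5439, 0.1491, 0.1915]
opening: 0.0004
now [543.9 149.1 191.5] yaw 141.5 t 81.3 open 0.4 F [-0.   0.2 -0.1]
(506.2, 138, 127, 141.5) travel [0.0225, -0.0321, 0.0646] dr [-0.001, -0.001, -0.001]
```

```bash
python3 -m creep '{"grip":[0,0,0,0,0,0,0],"travel":[[0.011,-0.016,0],[0.0225,-0.032,0],[0.0225,-0.032,0.02],[0.0225,-0.032,0.045],[0.0225,-0.032,0.06],[0.0225,-0.032,0.0645],[0.0225,-0.032,0.0645]],"dr":[[0,0,0],[0,0,0],[0,0,0],[0,0,0],[0,0,0],[0,0,0],[0,0,0]]}' | egrep "tcp|force:"
python3 -m creep '{"grip":[0,0,0],"travel":[[0,0,0.001],[0,0,0.0022],[0,0,0.0022]],"dr":[[0,0,0],[0,0,0],[0,0,0]]}'| egrep "tcp|force:"
```

```text
tcp_pos: [0.5069, 0.1383, 0.1281]
force: [0.7, 0.5, 0.0]
grasp_force: 0.0
tcp_pos: [0.5068, 0.1383, 0.1259]
force: [-0.5, 0.0, 1.2]
grasp_force: 0.0
```

```bash
python3 -m creep '{"grip":[0,0,0],"travel":[[0,0,0.001],[0,0,0.0015],[0,0,0.0015]],"dr":[[0,0,0],[0,0,0],[0,0,0]]}'| egrep "tcp|force:"
python3 -m creep '{"grip":[0,0,0,0],"travel":[[0,0,0.0004],[0,-0.003,0.0003],[0,-0.006,0.0001],[0,-0.006,0.0001]],"dr":[[0,0,0],[0,0,0],[0,0,0],[0,0,0]]}' | egrep "tcp|force:"
python3 -m creep '{"grip":[0,0,0,0],"travel":[[0,-0.002,0],[0,-0.004,0],[0,-0.006,0],[0,-0.006,0]],"dr":[[0,0,0],[0,0,0],[0,0,0],[0,0,0]]}'| egrep "tcp|force:"
python3 -m creep '{"grip":[0,0,0,0],"travel":[[0,-0.002,0],[0,-0.004,0.0002],[0,-0.006,0.0004],[0,-0.006,0.0004]],"dr":[[0,0,0],[0,0,0],[0,0,0],[0,0,0]]}'| egrep "tcp|force:"
python3 -m creep '{"grip":[0,0,0],"travel":[[0,0,-0.003],[0,0,-0.01],[0,0,-0.01]],"dr":[[0,0,0],[0,0,0],[0,0,0]]}' |egrep "tcp|^t"
```

```text
tcp_pos: [0.5067, 0.1383, 0.1243]
force: [0.4, -0.0, 0.2]
grasp_force: 0.2
tcp_pos: [0.5036, 0.1342, 0.1251]
force: [0.1, 2.7, 6.4]
grasp_force: 3.5
tcp_pos: [0.5002, 0.1299, 0.1257]
force: [-0.9, 2.6, 12.0]
grasp_force: 6.0
tcp_pos: [0.4974, 0.126, 0.1257]
force: [3.8, 6.3, 10.9]
grasp_force: 5.2
t: 84.82
tcp_pos: [0.4955, 0.1239, 0.134]
```

```bash
python3 -m creep '{"grip":[0,0,0,0,0],"travel":[[0,0.009,0],[0,0.016,0],[0,0.016,0.007],[0,0.016,0.0098],[0,0.016,0.0098]],"dr":[[0,0,0],[0,0,0],[0,0,0],[0,0,0],[0,0,0]]}' | egrep "tcp|force:"
python3 -m creep '{"grip":[0,0,0,0],"travel":[[0,-0.003,0],[0,-0.006,0],[0,-0.009,0],[0,-0.009,0]],"dr":[[0,0,0],[0,0,0],[0,0,0],[0,0,0]]}' | egrep "tcp|force:"
python3 -m creep '{"grip":[0,0,0,0],"travel":[[0,-0.002,0],[0,-0.004,0],[0,-0.006,0.0003],[0,-0.006,0.0003]],"dr":[[0,0,0],[0,0,0],[0,0,0],[0,0,0]]}'| egrep "tcp|force:"
python3 -m creep '{"grip":[0,0,0,0,0],"travel":[[0,0,-0.003],[0,0,-0.02],[0,0,-0.05],[0,0,-0.08],[0,0,-0.08]],"dr":[[0,0,0],[0,0,0],[0,0,0],[0,0,0],[0,0,0]]}' |egrep "tcp|^t"
python3 -c "
from h import *
go((565,175,205,29))"
```

```text
tcp_pos: [0.5061, 0.1378, 0.1244]
force: [1.8, 3.4, 4.0]
grasp_force: 2.6
tcp_pos: [0.5017, 0.1314, 0.1257]
force: [2.8, 5.9, 9.1]
grasp_force: 4.9
tcp_pos: [0.4984, 0.1268, 0.1257]
force: [4.0, 5.0, 11.1]
grasp_force: 5.4
t: 87.08
tcp_pos: [0.4971, 0.1249, 0.2063]
now [497.1 124.9 206.3] yaw 141.5 t 87.1 open 0.5 F [-0.3 -0.8 -1.1]
(565, 175, 205, 29) travel [-0.0219, 0.0815, 0.0017] dr [0.004, -0.002, 1.963]
```

Tight (slips at 6–7 N). Back above the handle and measure nut and jaws.

```bash
python3 -m creep '{"grip":[50,50,50,50,50,50,50,50],"travel":[[-0.011,0.04,0],[-0.022,0.08,0],[-0.022,0.0815,0],[-0.022,0.0815,0],[-0.022,0.0815,0],[-0.022,0.0815,0],[-0.022,0.0815,0],[-0.022,0.0815,0]],"dr":[[0,0,0.17],[0,0,0.34],[0,0,0.51],[0,0,0.68],[0,0,0.85],[0,0,1.02],[0,0,1.19],[0,0,1.36]]}' | egrep "tcp"
python3 -m creep '{"grip":[50,50,50,50,50,50],"travel":[[0,0,0],[0,0,0],[0,0,0],[0,0,0],[0,0,0],[0,0,0]],"dr":[[0,0,0.17],[0,0,0.34],[0,0,0.5],[0,0,0.603],[0,0,0.603],[0,0,0.603]]}' | egrep "tcp"
python3 - <<'E'
from h import *
p,d=read_camera("top"); np.savez("t6.npz",p=p,P=cloud("top",d))
from nutfit import fit
for o in fit(p,-130): print([float(v) for v in o])
go((544.5,149.8,112,29))
E
python3 gap.py -129 t6.npz
```

```text
tcp_pos: [0.5635, 0.1745, 0.203]
tcp_pos: [0.5638, 0.1748, 0.2033]
[25.0, -9.0, 468.5, 92.5]
[24.7, -12.0, 468.5, 92.5]
[23.9, -6.0, 468.5, 94.0]
[23.4, -3.0, 467.0, 94.0]
now [563.9 174.9 203.4] yaw 29.1 t 88.9 open 43.6 F [0.4 0.9 0.3]
(544.5, 149.8, 112, 29) travel [-0.0291, 0.0125, 0.0914] dr [-0.0, 0.0, 0.002]
t6.npz (np.float64(30.45535120119292), np.float64(-128.0), array([-31.9, -23.4, -15.3]), array([16.3, 23.3, 30.1])) outer 62.0 mid-mid 46.7
```

```bash
python3 -m creep '{"grip":[55,55,55,55,55,55,55,55],"travel":[[-0.015,0.006,0.01],[-0.0291,0.0125,0.03],[-0.0291,0.0125,0.055],[-0.0291,0.0125,0.075],[-0.0291,0.0125,0.085],[-0.0291,0.0125,0.09],[-0.0291,0.0125,0.091],[-0.0291,0.0125,0.091]],"dr":[[0,0,0],[0,0,0],[0,0,0],[0,0,0],[0,0,0],[0,0,0],[0,0,0],[0,0,0]]}' | egrep "tcp|force"
python3 -m creep '{"grip":[0,0,0,0,0,0,0,0],"travel":[[0,0,0],[0,0,0],[0,0,0],[0,0,0],[0,0,0],[0,0,0],[0,0,0],[0,0,0]],"dr":[[0,0,0],[0,0,0],[0,0,0],[0,0,0],[0,0,0],[0,0,0],[0,0,0],[0,0,0]]}' 40 | egrep "open|tcp"
python3 -c "
from h import *
go(); print(np.round(tool()[2]['moment'],2))"
for i in 1 2; do python3 -m creep '{"grip":[0,0,0],"travel":[[0.0001,0.0009,0],[0.0003,0.0018,0],[0.0003,0.0018,0]],"dr":[[0,0,0.01],[0,0,0.02],[0,0,0.02]]}' >/dev/null; python3 -c "
from h import *
go(); print(np.round(tool()[2]['moment'],2))"; done
```

```text
tcp_pos: [0.545, 0.1501, 0.1131]
force: [0.4, 1.6, -0.1]
grasp_force: 0.0
tcp_pos: [0.5447, 0.1501, 0.1127]
opening: 0.0215
now [544.7 150.1 112.7] yaw 29.0 t 90.9 open 21.5 F [-0.6  0.   2.5]
[-0.02  0.29 -0.12]
now [545.2 149.5 112.7] yaw 27.9 t 91.2 open 21.3 F [-5.4  2.3  5.1]
[0.55 1.33 0.23]
now [546.  148.3 112.6] yaw 26.8 t 91.6 open 21.1 F [-7.1  3.5  6.1]
[0.74 1.5  0.25]
```

Torque climbs at once (7 N within 2°): the nut sits at its stop. Ease off and lift the wrench straight up.

```bash
python3 -m creep '{"grip":[0,0,0,0],"travel":[[-0.0002,-0.0012,0],[-0.0004,-0.0024,0],[-0.0005,-0.003,0],[-0.0005,-0.003,0]],"dr":[[0,0,-0.013],[0,0,-0.027],[0,0,-0.034],[0,0,-0.034]]}' 55 >/dev/null; python3 -c "
from h import *
go(); print(np.round(tool()[2]['moment'],2))"
python3 -m creep '{"grip":[0,0,0,0],"travel":[[0,0,-0.002],[0,0,-0.005],[0,0,-0.008],[0,0,-0.008]],"dr":[[0,0,0],[0,0,0],[0,0,0],[0,0,0]]}'; python3 -c "
from h import *
go(); print(np.round(tool()[2]['moment'],2))"
```

```text
now [545.4 149.3 112.7] yaw 28.7 t 92.1 open 21.0 F [-0.5 -0.3  3.3]
[-0.12  0.3  -0.21]
t: 92.62
tcp_pos: [0.5446, 0.1496, 0.1203]
eef_rot: [-0.0, 0.969, 0.248, -0.001]
force: [-2.0, 1.7, -8.1]
opening: 0.0206
grasp_force: 55.0
now [544.6 149.6 120.3] yaw 28.7 t 92.6 open 20.6 F [-2.   1.7 -8.1]
[ 0.59  0.15 -0.07]
```

```bash
python3 -m creep '{"grip":[0,0,0,0,0,0,0,0],"travel":[[0,0,-0.005],[0,0,-0.012],[0,0,-0.02],[0,0,-0.03],[0,0,-0.05],[0,0,-0.09],[0,0,-0.13],[0,0,-0.14]],"dr":[[0,0,0],[0,0,0],[0,0,0],[0,0,0],[0,0,0],[0,0,0],[0,0,0],[0,0,0]]}'
python3 - <<'E'
from h import *
go((520,-150,265,15),(468,-379,240,7.6))
p,d=read_camera("top"); np.savez("t7.npz",p=p,P=cloud("top",d))
from nutfit import fit
for o in fit(p,None)[:3]: print([float(v) for v in o])
E
```

```text
t: 93.62
tcp_pos: [0.5469, 0.1491, 0.2643]
eef_rot: [-0.0, 0.969, 0.247, 0.003]
force: [1.4, 0.0, -4.1]
opening: 0.0208
grasp_force: 54.5
now [546.9 149.1 264.3] yaw 28.6 t 93.6 open 20.8 F [ 1.4  0.  -4.1]
(520, -150, 265, 15) travel [-0.167, 0.2496, -0.0015] dr [0.0, -0.006, 0.238]
(468, -379, 240, 7.6) travel [-0.3226, 0.4256, 0.0226] dr [-0.0, -0.006, 0.367]
[7.3, -3.0, 468.5, 94.0]
[7.3, -6.0, 467.0, 94.0]
[7.1, -9.0, 467.0, 94.0]
```

```bash
python3 -m creep '{"grip":[0,0,0,0,0,0,0,0],"travel":[[-0.02,0.03,0],[-0.05,0.075,0],[-0.08,0.12,0],[-0.11,0.165,0],[-0.14,0.21,0],[-0.17,0.255,0],[-0.205,0.295,0],[-0.24,0.335,0]],"dr":[[0,0,0.03],[0,0,0.07],[0,0,0.11],[0,0,0.15],[0,0,0.19],[0,0,0.23],[0,0,0.27],[0,0,0.31]]}' | egrep tcp
python3 -c "
from h import *
go((476,-376,150,6.5))"
```

```text
tcp_pos: [0.4937, -0.2619, 0.2593]
now [ 493.7 -261.9  259.3] yaw 10.8 t 94.7 open 20.6 F [ 1.1 -0.7 -3.8]
(476, -376, 150, 6.5) travel [-0.0386, 0.1088, 0.1093] dr [-0.001, 0.001, 0.075]
```

```bash
python3 -m creep '{"grip":[0,0,0,0,0,0,0],"travel":[[-0.012,0.035,0],[-0.025,0.07,0],[-0.0386,0.1088,0.02],[-0.0386,0.1088,0.06],[-0.0386,0.1088,0.1],[-0.0386,0.1088,0.105],[-0.0386,0.1088,0.105]],"dr":[[0,0,0.03],[0,0,0.06],[0,0,0.075],[0,0,0.075],[0,0,0.075],[0,0,0.075],[0,0,0.075]]}' | egrep "tcp|force"
python3 -c "
from h import *
go((476,-376,22,6.5))"
```

```text
tcp_pos: [0.4778, -0.3742, 0.156]
force: [0.5, 0.0, -2.9]
grasp_force: 54.5
now [ 477.8 -374.2  156. ] yaw 6.6 t 95.5 open 20.5 F [ 0.5  0.  -2.9]
(476, -376, 22, 6.5) travel [-0.002, 0.0015, 0.134] dr [0.0, 0.0, 0.002]
```

```bash
python3 -m creep '{"grip":[0,0,0,0,0,0,0],"travel":[[-0.002,0.0015,0.03],[-0.002,0.0015,0.07],[-0.002,0.0015,0.1],[-0.002,0.0015,0.12],[-0.002,0.0015,0.13],[-0.002,0.0015,0.134],[-0.002,0.0015,0.134]],"dr":[[0,0,0],[0,0,0],[0,0,0],[0,0,0],[0,0,0],[0,0,0],[0,0,0]]}' | egrep "tcp|force"
for i in 1 2 3; do python3 -m creep '{"grip":[0,0,0],"travel":[[0,0,0.0006],[0,0,0.0012],[0,0,0.0012]],"dr":[[0,0,0],[0,0,0],[0,0,0]]}' | egrep "tcp|force:"; done
```

```text
tcp_pos: [0.4769, -0.3757, 0.0222]
force: [2.8, 0.9, 1.5]
grasp_force: 55.0
tcp_pos: [0.4764, -0.3755, 0.0204]
force: [2.3, 0.6, 0.2]
grasp_force: 55.0
tcp_pos: [0.4765, -0.3754, 0.0201]
force: [-0.0, 4.7, 13.9]
grasp_force: 55.0
tcp_pos: [0.4765, -0.3755, 0.0199]
force: [-6.1, 9.0, 25.7]
grasp_force: 55.0
```

```bash
python3 -m creep '{"grip":[0,0,55,55,55,55,55,55],"travel":[[0,0,-0.001],[0,0,-0.002],[0,0,-0.002],[0,0,-0.002],[0,0,-0.002],[0,0,-0.02],[0,0,-0.07],[0,0,-0.13]],"dr":[[0,0,0],[0,0,0],[0,0,0],[0,0,0],[0,0,0],[0,0,0],[0,0,0],[0,0,0]]}' | egrep "tcp|force"
python3 -m creep '{"grip":[55,55,55,55,55,55,55,55],"travel":[[0.05,-0.02,-0.03],[0.1,-0.04,-0.08],[0.15,-0.06,-0.1],[0.19,-0.09,-0.1],[0.22,-0.13,-0.1],[0.24,-0.16,-0.1],[0.24,-0.16,-0.1],[0.24,-0.16,-0.1]],"dr":[[0,0,0],[0,0,0],[0,0,0],[0,0,0],[0,0,0],[0,0,0],[0,0,0],[0,0,0]]}' | egrep "tcp"
python3 - <<'E'
from h import *
go()
for cam in("top","scene"):
    p,d=read_camera(cam); P=cloud(cam,d); np.savez("f_%s.npz"%cam,p=p,P=P)
    for o in outline_of("wrench_grip",cam)[:1]:
        q=P[o["region"]]; q=q[(q[:,2]>.010)&(q[:,2]<.05)]; print(cam,"wrench",len(q),q.min(0).round(4),q.max(0).round(4),np.percentile(q[:,2],[10,50,90]).round(4))
        for a,b in((.35,.42),(.42,.5),(.5,.6)): 
            m=(q[:,0]>a)&(q[:,0]<b); print("  z",a,b,np.percentile(q[m,2],[20,50,80]).round(4) if m.sum()>3 else "")
    print([(n,round(s["p"],2),w(cam,s["at"]).round(3).tolist()) for n in("bead_jar","tape_roll","hygrometer","cover_grip","nut_mid") for s in spot_point(n,cam)[:1]])
    from nutfit import fit
    if cam=="top":
        for o in fit(p,180)[:3]: print([float(v) for v in o])
        k=(P[...,2]>.12)&(P[...,2]<.138)&(abs(P[...,0]-.59)<.06)&(abs(P[...,1])<.06); print("bar",k.sum(),rect(P[k]) if k.sum()>9 else "")
E
```

```text
tcp_pos: [0.4757, -0.3753, 0.1498]
force: [1.3, -0.5, 0.6]
grasp_force: 0.0
tcp_pos: [0.6958, -0.1897, 0.2489]
now [ 695.8 -189.7  248.9] yaw 6.6 t 99.5 open 47.5 F [-0.1  0.6 -0.9]
top wrench 1213 [ 0.3504 -0.4367  0.0101] [ 0.5862 -0.3476  0.028 ] [0.0142 0.0174 0.0207]
  z 0.35 0.42 [0.016  0.018  0.0199]
  z 0.42 0.5 [0.0152 0.0176 0.02  ]
  z 0.5 0.6 [0.0144 0.0165 0.0179]
[('bead_jar', 0.94, [0.762, 0.174, 0.002]), ('tape_roll', 0.58, [0.787, 0.005, -0.002]), ('cover_grip', 0.56, [0.59, -0.01, 0.118])]
[29.2, -6.0, 468.5, 92.5]
[28.6, -9.0, 468.5, 92.5]
[28.5, -3.0, 468.5, 92.5]
bar 144 (array([586.9, -10.5]), array([68.7,  9.7]), -0.0)
scene wrench 759 [ 0.3581 -0.4343  0.0101] [ 0.5921 -0.3496  0.0259] [0.0145 0.0175 0.0198]
  z 0.35 0.42 [0.0168 0.0182 0.0194]
  z 0.42 0.5 [0.0158 0.0176 0.0196]
  z 0.5 0.6 [0.0156 0.0169 0.018 ]
[('bead_jar', 0.84, [0.77, 0.175, -0.0]), ('hygrometer', 0.57, [0.776, -0.19, 0.0]), ('cover_grip', 0.75, [0.59, -0.006, 0.118]), ('nut_mid', 0.47, [0.464, 0.096, 0.112])]
```

Wrench lies flat in the tray, bystanders unmoved, but the cover's bar reads 2.4 mm off shut (dragged by the wrench), and the nut may be a degree or two short. Measure finer.

Run:
```python
from h import *
import nutfit as nf
ims=[read_camera("top")[0].astype(np.float32) for _ in range(8)]
fin=np.mean(ims,0).astype(np.uint8); np.savez("fin.npz",p=fin)
sc=np.load("f_top.npz")["p"]
for nm,p in(("init",np.load("top.npz")["p"]),("hov",None),("final",fin)):
    if p is None: continue
    g=cv2.cvtColor(p,cv2.COLOR_RGB2GRAY).astype(np.float32)
    for md in(180,135,-135,-90):
        A=np.arange(-26,12,1.); S=[max(nf.score(g,(x,y),a,md) for x in np.arange(466,471.1,1) for y in np.arange(90.5,96,1)) for a in A]
        S=np.array(S); i=S.argmax(); m=abs(A-A[i])<=8; f=np.polyfit(A[m],S[m],2); print(nm,md,A[i],"vertex",round(-f[1]/2/f[0],1),S.max().round(1))
```

```text
init 180 -9.0 vertex -8.1 31.6
init 135 -17.0 vertex -20.4 26.2
init -135 -12.0 vertex -11.2 29.7
init -90 3.0 vertex 5.8 19.9
final 180 -7.0 vertex -6.1 28.4
final 135 -17.0 vertex -19.6 21.8
final -135 -9.0 vertex -9.0 26.5
final -90 3.0 vertex 5.4 19.8
```

Nut final ≈ -7.5°→ 1.18–1.2 rad, at the stop within the error. Now press the cover fully shut again.

```bash
python3 -c "
from h import *
go((590.4,-7,240,.5))"
python3 -m creep '{"grip":[45,45,45,45,45,45,45],"travel":[[-0.02,-0.04,0],[-0.04,-0.08,0],[-0.05,-0.11,0],[-0.065,-0.14,0],[-0.08,-0.17,0],[-0.0837,-0.1936,0.01],[-0.0837,-0.1936,0.01]],"dr":[[0,0,0.05],[0,0,0.106],[0,0,0.106],[0,0,0.106],[0,0,0.106],[0,0,0.106],[0,0,0.106]]}' | egrep tcp
python3 -c "
from h import *
go((590.4,-7,121,.5))"
```

```text
now [ 696.3 -188.7  247.9] yaw 6.6 t 100.7 open 47.8 F [ 0.  -0.3 -0.5]
(590.4, -7, 240, 0.5) travel [-0.0842, -0.1928, 0.0079] dr [-0.0, 0.0, 0.107]
tcp_pos: [0.5902, -0.0038, 0.2375]
now [590.2  -3.8 237.5] yaw 0.8 t 101.5 open 39.0 F [0.3 0.1 0.1]
(590.4, -7, 121, 0.5) travel [0.0002, 0.0034, 0.1165] dr [-0.002, 0.001, 0.005]
```

```bash
python3 -m creep '{"grip":[45,45,45,45,45,45],"travel":[[0,0.0034,0.03],[0,0.0034,0.06],[0,0.0034,0.09],[0,0.0034,0.108],[0,0.0034,0.1165],[0,0.0034,0.1165]],"dr":[[0,0,0],[0,0,0.005],[0,0,0.005],[0,0,0.005],[0,0,0.005],[0,0,0.005]]}' | egrep "tcp|force:"
python3 -m creep '{"grip":[0,0,0,0,0,0,0,0],"travel":[[0,0,0],[0,0,0],[0,0,0],[0,0,0],[0,0,0],[0,0,0],[0,0,0],[0,0,0]],"dr":[[0,0,0],[0,0,0],[0,0,0],[0,0,0],[0,0,0],[0,0,0],[0,0,0],[0,0,0]]}' 25 | egrep "tcp|force:|open"
python3 -m creep '{"grip":[0,0,0,0,0,0,0],"travel":[[0,-0.002,0],[0,-0.004,0],[0,-0.006,0],[0,-0.008,0],[0,-0.01,0],[0,-0.011,0],[0,-0.011,0]],"dr":[[0,0,0],[0,0,0],[0,0,0],[0,0,0],[0,0,0],[0,0,0],[0,0,0]]}' | egrep "tcp|force:"
```

```text
tcp_pos: [0.591, -0.0099, 0.1217]
force: [0.6, -0.5, 0.7]
grasp_force: 0.0
tcp_pos: [0.591, -0.0094, 0.1218]
force: [-0.9, 1.3, 5.4]
opening: 0.0115
grasp_force: 25.0
tcp_pos: [0.5909, -0.0044, 0.1218]
force: [1.1, -15.7, 3.1]
grasp_force: 25.1
```

```bash
python3 -m creep '{"grip":[0,0,45,45,45,45,45,45],"travel":[[0,0.003,0],[0,0.005,0],[0,0.006,0],[0,0.006,0],[0,0.006,0],[0,0.006,-0.03],[0,0.006,-0.08],[0,0.006,-0.13]],"dr":[[0,0,0],[0,0,0],[0,0,0],[0,0,0],[0,0,0],[0,0,0],[0,0,0],[0,0,0]]}' | egrep "tcp|force:"
python3 -m creep '{"grip":[45,45,45,45,45,45,45],"travel":[[0.03,0.04,0],[0.06,0.08,0],[0.09,0.12,0],[0.11,0.16,0],[0.12,0.19,0],[0.12,0.19,0],[0.12,0.19,0]],"dr":[[0,0,0],[0,0,0],[0,0,0],[0,0,0],[0,0,0],[0,0,0],[0,0,0]]}' | egrep "^t:|tcp"
python3 - <<'E'
from h import *
p,d=read_camera("top"); P=cloud("top",d)
k=(P[...,2]>.12)&(P[...,2]<.138)&(abs(P[...,0]-.59)<.06)&(abs(P[...,1])<.06); print("bar",k.sum(),rect(P[k]))
for o in outline_of("wrench_grip","top")[:1]:
    q=P[o["region"]]; q=q[(q[:,2]>.010)&(q[:,2]<.05)]; print("wrench",q.min(0).round(4),q.max(0).round(4))
E
```

```text
tcp_pos: [0.5905, -0.0045, 0.2527]
force: [0.9, -0.3, 0.8]
grasp_force: 0.0
t: 106.02
tcp_pos: [0.7118, -0.1933, 0.2511]
bar 144 (array([587.7,  -7. ]), array([68.8, 12. ]), -0.0)
wrench [ 0.4055 -0.1713  0.0103] [0.4085 0.1938 0.0481]
```

```bash
python3 -c "
from workcell import hand_in
print(hand_in())"
```

```text
the job is handed in; nothing more can be done
None
```

The job is handed in: both cartridges are in bays 1 and 3, the cover is shut, and the wrench is flat in the tray. The nut reads at its stop to within about 1.5°, inferred from rising resistance and image fits since its angle couldn't be read directly. I overturned it by about 11–13° twice, which forced the jaws open, so I refitted them. The wrench had also dragged the cover a few millimetres open, and I pressed it shut again after the wrench was back in the tray.

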